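# Ready a pantograph shoe for new pivot bushings while the graphite jar remixes

### The job

Get this pantograph shoe ready for its new pivot bushings. First turn the closed jar of graphite lubricant upside down and leave it standing on its lid on its mat to remix; while it stands there, draw the pivot pin out of the shoe's clevis and hang it upright by its collar, fully home, in the notch of the stand's side bracket, and move every finished bushing from the press's catch tray into the tote. Only then set the jar back upright on its mat, leaving the gauges and the test lamp where they are.

Things in the scene. Friction and masses are not known exactly. Their poses are not given: they have to be found in the camera images.
- jar: closed square jar, about 0.3 kg: white body 58 x 58 mm, 78 mm tall, flat sides (edges rounded 4 mm); round black screw lid 52 mm across, 22 mm tall on top; 100 mm in all. Origin at the centre of its underside, z towards the lid, x and y square to the flat sides. Steady upright, on its lid, or lying on a flat side (resting on the body alone). Starts upright on the mat at any yaw
- mat: black rubber mat of 180 x 180 mm, 3 mm thick, fixed on the bench, on which the jar stands. Origin at the centre of its underside, z up, x and y along its edges. Mat and tote may change places from start to start
- pin: steel pivot pin, 75 mm long, 0.09 kg: shank 12 mm in diameter and 44 mm long, bevelled tip; then a collar 26 mm in diameter, 5 mm thick; then a round knob 18 mm in diameter, 26 mm tall, to grip. Origin at the tip of the shank, z along the pin towards the knob. Starts upright in the clevis, collar on the upper cheek
- shoe: worn carbon strip in a grey aluminium carrier, 0.9 m long, on its side in its stand, all fixed. Origin on the bench below the pivot bore, y along the strip, x from clevis to carrier (away from the robot), z up. Clevis: x -22 to 45, y +-23 (+-35 at its root), top 71 mm above the bench; carrier and strip: x 45 to 97, top 75; base plate 12 thick, x -35 to 120, y -80 to 155 mm
- bore_top (a point): mouth of the pivot bore, centre, in the top face of the upper clevis cheek, 71 mm above the bench. Axes as the shoe's. The bore is 14 mm wide, vertical and open below; the pin must rise 44 mm to leave it
- notch (a point): seat of the parking notch: on the axis of a parked pin, in the top face of the bracket's lug, 66 mm above the bench, 110 mm along the shoe's +y from the bore, axes as the shoe's. Lug 8 mm thick, y +-30 mm; its slot is 15 mm wide, closed 7.5 mm behind this point (+x), open to the -x side 22 mm in front. Fully home the collar rests on the lug, the tip hangs 44 mm below this point
- press: green arbor press with steel chute and catch tray, fixed. Origin on the bench under the tray's centre, x and y along the tray's sides, z up; the press stands on the -y side: chute y -90 to -180 mm and up to 75 mm high, base y -160 to -370 mm, head and ram reach forward to y = -185 mm and 350 mm high
- tray (a point): centre of the catch tray's floor, 4 mm above the bench, axes as the press's. The open tray is 136 x 192 mm inside (x, y), its walls 4 mm thick and 20 mm above the bench
- tote: open grey plastic tote, fixed on the bench, 180 x 170 mm inside (x, y), walls and floor 5 mm thick, rim 60 mm above the bench. Origin at the centre of its underside, z up
- bush0: finished brass pivot bushing, 0.11 kg: barrel 32 mm in diameter on a flange 40 mm in diameter and 5 mm thick, 30 mm tall in all, bore 22 mm. Origin at the centre of the flange's outer face, z along the barrel. Starts standing on its flange in the catch tray; two to four of the four are present (absent ones read None throughout)
- bush1: finished brass pivot bushing, 0.11 kg: barrel 32 mm in diameter on a flange 40 mm in diameter and 5 mm thick, 30 mm tall in all, bore 22 mm. Origin at the centre of the flange's outer face, z along the barrel. Starts standing on its flange in the catch tray; two to four of the four are present (absent ones read None throughout)
- bush2: finished brass pivot bushing, 0.11 kg: barrel 32 mm in diameter on a flange 40 mm in diameter and 5 mm thick, 30 mm tall in all, bore 22 mm. Origin at the centre of the flange's outer face, z along the barrel. Starts standing on its flange in the catch tray; two to four of the four are present (absent ones read None throughout)
- bush3: finished brass pivot bushing, 0.11 kg: barrel 32 mm in diameter on a flange 40 mm in diameter and 5 mm thick, 30 mm tall in all, bore 22 mm. Origin at the centre of the flange's outer face, z along the barrel. Starts standing on its flange in the catch tray; two to four of the four are present (absent ones read None throughout)
- feeler: bystander: blued steel feeler gauge block, 100 x 22 x 16 mm, lying on the bench; leave alone. Origin at the centre of its underside
- depth: bystander: red enamel depth gauge, head 100 x 24 x 20 mm with a steel rod 150 mm long across it, lying on the bench; leave alone. Origin under the centre of its head
- lamp: bystander: bayonet socket test lamp with ribbed ring, base 76 mm across, 90 mm tall, standing between catch tray and shoe; leave alone. Origin at the centre of its underside

How it is judged (in metres and radians):
On the way, in this order (a step that is already met when the one before it is completed fails the run):
1. the jar stands upside down on its lid on the mat, let go (angle between jar's own z axis and vertical above 3 rad and z of jar in the frame of mat between 0.095 and 0.112 m and x of jar in the frame of mat between -0.085 and 0.085 m and y of jar in the frame of mat between -0.085 and 0.085 m and contact force between the fingers and jar below 0.05 N and linear speed of jar below 0.03 m/s), for 0.5 s.
2. with the jar still upside down on the mat, the pin hangs in the notch and all bushings are in the tote, let go (angle between jar's own z axis and vertical above 3 rad and z of jar in the frame of mat between 0.095 and 0.112 m and x of jar in the frame of mat between -0.085 and 0.085 m and y of jar in the frame of mat between -0.085 and 0.085 m and horizontal distance between pin and notch below 0.007 m and angle between pin's own z axis and vertical below 0.15 rad and z of pin in the frame of notch between -0.049 and -0.039 m and x of bush0 in the frame of tote between -0.09 and 0.09 m and y of bush0 in the frame of tote between -0.085 and 0.085 m and z of bush0 in the frame of tote between 0 and 0.048 m and linear speed of each of bush0, bush1, bush2, bush3 below 0.03 m/s and contact force between the fingers and bush0 below 0.05 N and x of bush1 in the frame of tote between -0.09 and 0.09 m and y of bush1 in the frame of tote between -0.085 and 0.085 m and z of bush1 in the frame of tote between 0 and 0.048 m and contact force between the fingers and bush1 below 0.05 N and x of bush2 in the frame of tote between -0.09 and 0.09 m and y of bush2 in the frame of tote between -0.085 and 0.085 m and z of bush2 in the frame of tote between 0 and 0.048 m and contact force between the fingers and bush2 below 0.05 N and x of bush3 in the frame of tote between -0.09 and 0.09 m and y of bush3 in the frame of tote between -0.085 and 0.085 m and z of bush3 in the frame of tote between 0 and 0.048 m and contact force between the fingers and bush3 below 0.05 N and contact force between the fingers and jar below 0.05 N and contact force between the fingers and pin below 0.05 N), for 0.3 s.
At the end, for the whole second after the job is handed in: jar upright (0.08 rad) and at rest on the mat, centre within 85 mm of the mat's along each edge; pin hanging in the notch, collar on the lug (within 5 mm), axis within 7 mm of the seat and 0.15 rad of vertical; every bushing at rest in the tote, below its rim, in any attitude (angle between jar's own z axis and vertical below 0.08 rad and x of jar in the frame of mat between -0.085 and 0.085 m and y of jar in the frame of mat between -0.085 and 0.085 m and z of jar in the frame of mat between -0.002 and 0.008 m and linear speed of each of jar, pin below 0.02 m/s and horizontal distance between pin and notch below 0.007 m and angle between pin's own z axis and vertical below 0.15 rad and z of pin in the frame of notch between -0.049 and -0.039 m and x of bush0 in the frame of tote between -0.09 and 0.09 m and y of bush0 in the frame of tote between -0.085 and 0.085 m and z of bush0 in the frame of tote between 0 and 0.048 m and linear speed of each of bush0, bush1, bush2, bush3 below 0.03 m/s and contact force between the fingers and bush0 below 0.05 N and x of bush1 in the frame of tote between -0.09 and 0.09 m and y of bush1 in the frame of tote between -0.085 and 0.085 m and z of bush1 in the frame of tote between 0 and 0.048 m and contact force between the fingers and bush1 below 0.05 N and x of bush2 in the frame of tote between -0.09 and 0.09 m and y of bush2 in the frame of tote between -0.085 and 0.085 m and z of bush2 in the frame of tote between 0 and 0.048 m and contact force between the fingers and bush2 below 0.05 N and x of bush3 in the frame of tote between -0.09 and 0.09 m and y of bush3 in the frame of tote between -0.085 and 0.085 m and z of bush3 in the frame of tote between 0 and 0.048 m and contact force between the fingers and bush3 below 0.05 N); the robot touches nothing.
It fails at once if the feeler gauge block was moved more than 20 mm (distance of feeler from where it was at the start of the episode above 0.02 m).
It fails at once if the depth gauge was moved more than 20 mm (distance of depth from where it was at the start of the episode above 0.02 m).
It fails at once if the test lamp was moved more than 20 mm (distance of lamp from where it was at the start of the episode above 0.02 m).
Of bush0, bush1, bush2, bush3 only 2 to 4 are there at a start; the rules pass over those that are not, and their reading is None.
At some moment in a run one of bush0, bush1, bush2, bush3 may be knocked a few centimetres aside while the robot is not near it.
Once in a run the grip may slacken for a moment while it holds something.
It also fails if it takes over 210 s, if anything falls off the work surface, if the arm or the gripper's body presses on something with over 40 N, if the wrist force passes 120 N, or if a joint passes its speed limit or range.

### The arm

A 6-joint arm with a two-finger parallel gripper is mounted at the origin on the work surface. World frame = base frame: x ahead of the robot, y to its left, z up, the work surface at z = 0. Lengths are in m, angles in degrees, forces in N, time in s.
With the tool pointing down it reaches from about 0.4 to 0.825 m from the base axis. Payload 7 kg.
Tool frame: the origin (TCP) lies midway between the tips of the shut fingers; the grasp point (between the pads) lies 19 mm behind it; z points along the fingers, y is the direction in which the jaws open and shut (so a half turn about z gives the same grasp; the last joint's range is limited). The gripper opens to 88 mm and grips with 3 to 60 N. Pads are 19 mm wide; open, the fingers measure 130 mm over their backs; the gripper's body (78 mm by 193 mm) begins 47 mm behind the grasp point.
Start: joints at [-47.664, 20.546, 0.682, 0, -70.136, -16.507], TCP at [0.294, -0.608, 0.227] pointing down, gripper open.
Joint ranges: [-176.03, 176.03], [-82.01, 121.73], [-58.28, 71.71], [-173.87, 95.51], [-174.79, -0.11], [-173.66, 173.66]. Speed limits (degrees/s): [136.94, 136.94, 172.46, 180, 180, 180].

### API

Orientations are given as [roll, pitch, yaw] about the fixed x, y, z axes, in that order (R = Rz(yaw) Ry(pitch) Rx(roll)).
In Python, from plant import get_state, capture, close_job gives the robot as it stands.
- The arm moves only by the tool apply_moves, never from a script. Its argument "commands" is a list of rows, each an object with "grip": the opening, from 0 (shut) to 1 (fully open); "dp": the shift along the tool's x, y, z in mm, a list of three; "yaw": the turn about the tool's z in rad. A call has 1 to 12 rows; each row is the pose to reach, as a shift and turn from the pose commanded when the call began, along the tool's axes at that moment; what a row does not reach only later rows make up. A row lasts 1/8 s, in which the tool goes at most 62.5 mm and 10.7 degrees, less where a joint would pass 70% of its speed; a pose out of reach is approached as far as the arm can. A call with a gripper value outside its range is refused whole. The fingers move at their own pace and stop on an object; "newtons" is the grip in N (left out, the last holds). Time passes only in rows, so rows that repeat a pose let the fingers close. It gives the time, the measured TCP pose, the force and the opening at its end, in the units of the state.
- get_state(): the state, without advancing time (a new reading comes with each control period).
- capture(name): name is "side" or "top"; returns a dict with "color" (420x560x3 uint8, red, green, blue), "camera_matrix" (3x3 intrinsics, pixels), "k1" (the pictures are not rectified: a ray, as slopes to the right and down, at radius r is drawn at 1 + k1 r^2 times it, then the intrinsics apply), "xyz" and "rotation" of the camera in the world. Camera axes: x right, y up, looking along -z (the intrinsics and any distortion apply to the point x, -y, -z); pixel columns grow to the right and rows downward; lengths in m; the calibration is good to about 2 mm. A picture is of the moment at which its call begins. There is no depth.
- close_job(): hands the job in, once; it reports no verdict.
The state is a dict: "time_s": time; "joints": joint angles; "qd": joint speeds; "joint_torque": joint torques, N m; "tcp_pos": TCP position; "eef_rot": TCP orientation; "contact_force": force on the tool from outside, world axes, zero at the start; "moment": the same for the moment, N m; "gripper_width": finger opening in m.
Only numpy, scipy, OpenCV 4.12 (cv2) and the standard library are available. Lean on these libraries where they do the work, as an engineer would, in place of code of your own. Each camera call takes 0.05 s, during which the arm holds its last target.

## Working session

There is one attempt and no reset: what is moved stays moved. The work goes in short steps, Python scripts to look and compute and a tool call to move; the robot and the scene stay as the last step left them, time stands still between calls to the robot, and variables do not carry over. Pictures are saved under pics/ and viewed, and the job is handed in when it is done.

Besides the shell and the picture viewer there is one more tool, called as name(argument=value, ...) on one line, values as JSON. apply_moves: Moves the arm, as the interface text tells. Its arguments: {"type":"object","properties":{"commands":{"type":"array","items":{"type":"object","properties":{"grip":{"type":"number"},"dp":{"type":"array","items":{"type":"number"}},"yaw":{"type":"number"}}}},"newtons":{"type":"number"}},"required":["commands"]}

```bash
ls; mkdir -p pics; cat > h.py <<'E'
import numpy as np,cv2
from plant import get_state,capture
def snap(name,fn):
    c=capture(name); cv2.imwrite('pics/'+fn+'.png',c['color'][:,:,::-1]); np.savez('pics/'+fn+'.npz',**c); return c
def load(fn):
    return dict(np.load('pics/'+fn+'.npz'))
def ray(c,u,v):
    K=np.array(c['camera_matrix'],float);k=float(c['k1'])
    d=np.array([(u-K[0,2])/K[0,0],(v-K[1,2])/K[1,1]])
    s=d.copy()
    for _ in range(30): s=d/(1+k*(s@s))
    R=np.array(c['rotation'],float)
    return np.array(c['xyz'],float),R@np.array([s[0],-s[1],-1.0])
def onz(c,u,v,z):
    o,d=ray(c,u,v); return o+d*(z-o[2])/d[2]
def proj(c,p):
    K=np.array(c['camera_matrix'],float);k=float(c['k1'])
    q=np.array(c['rotation'],float).T@(np.asarray(p,float)-np.array(c['xyz'],float))
    s=np.array([q[0],-q[1]])/-q[2]; s=s*(1+k*(s@s))
    return np.array([K[0,0]*s[0]+K[0,2],K[1,1]*s[1]+K[1,2]])
E
python3 - <<'E'
from h import *
for n in('top','side'):
    c=snap(n,n+'0'); print(n,c['camera_matrix'],c['k1'],c['xyz'],c['rotation'])
print(get_state())
E
```

```text
pics
top [[432.0634095    0.         281.98399145]
 [  0.         432.0634095  214.56417094]
 [  0.           0.           1.        ]] -0.11805276391928482 [0.45365938 0.0416965  1.22736333] [  3.53100024   1.3237663  -88.72657729]
side [[447.55813211   0.         274.78708499]
 [  0.         447.55813211 206.2407038 ]
 [  0.           0.           1.        ]] -0.03029776742084763 [-0.32783708 -0.84440705  0.76270221] [ 61.60679762  -1.4899359  -42.62041691]
{'time_s': 0.1, 'joints': array([-4.76629672e+01,  2.05869517e+01,  6.40190333e-01, -1.75896092e-02,
       -7.01354706e+01, -1.65041074e+01]), 'qd': array([-0.03399969,  0.02278819,  0.20364209,  0.13109466, -0.00974497,
        0.07048164]), 'joint_torque': array([-1.24104936e-03, -5.84162879e+01,  2.93751222e+01,  7.01551706e+00,
        1.01434972e-02, -5.65454934e-05]), 'tcp_pos': array([ 0.2938934 , -0.60718851,  0.22572998]), 'eef_rot': array([ 1.79916458e+02, -7.50784737e-03, -1.54173058e+02]), 'contact_force': array([-0.04229842,  0.63583599, -0.34714222]), 'moment': array([0.00300882, 0.0027547 , 0.03284728]), 'gripper_width': 0.08775093780066519}
```

Rotation is rpy in degrees; fix the helper and view.

```bash
sed -i "s/R=np.array(c\['rotation'\],float)$/R=rot(c['rotation'])/; s/np.array(c\['rotation'\],float).T/rot(c['rotation']).T/" h.py
cat >> h.py <<'E'
from scipy.spatial.transform import Rotation as _R
def rot(r): return _R.from_euler('xyz',np.array(r,float),degrees=True).as_matrix()
E
python3 -c "
from h import *
c=load('top0');print(proj(c,[.5,0,0]),proj(c,[.5,.2,0]),proj(load('side0'),[.5,0,0]),onz(c,*proj(c,[.5,.2,.05]),.05))"
```

```text
[307.00420346 225.19568373] [236.83925891 223.68943785] [280.38369069 241.18779463] [0.5  0.2  0.05]
```

View pics/top0.png

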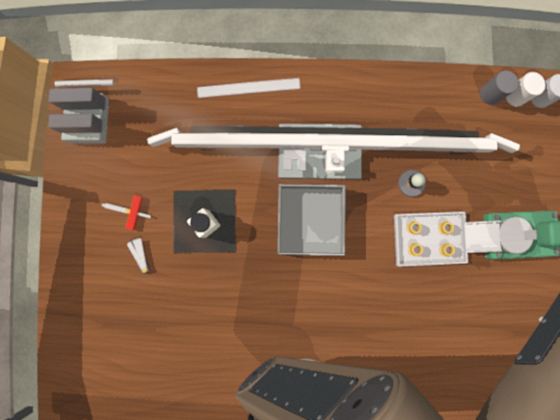

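View pics/side0.png

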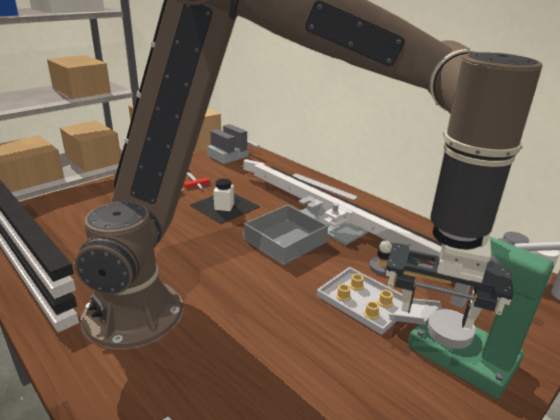

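Top picture: jar/mat near (205,221), tote (312,219), clevis/pin near (335,157), bracket near (293,162), tray (431,238) with four bushings, lamp (413,183). Zooming for precise pixels.

```bash
python3 - <<'E'
from h import *
im=cv2.imread('pics/top0.png'); s=cv2.imread('pics/side0.png')
def crop(im,x,y,w,h,k,fn): 
    cv2.imwrite('pics/%s.png'%fn,cv2.resize(im[y:y+h,x:x+w],None,fx=k,fy=k,interpolation=cv2.INTER_CUBIC))
crop(im,265,120,100,75,8,'z_shoe')
crop(im,165,180,80,80,7,'z_jar')
crop(im,385,165,110,110,5,'z_tray')
crop(s,280,160,110,100,7,'z_sshoe')
E
```

```text
(no output)
```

View pics/z_shoe.png

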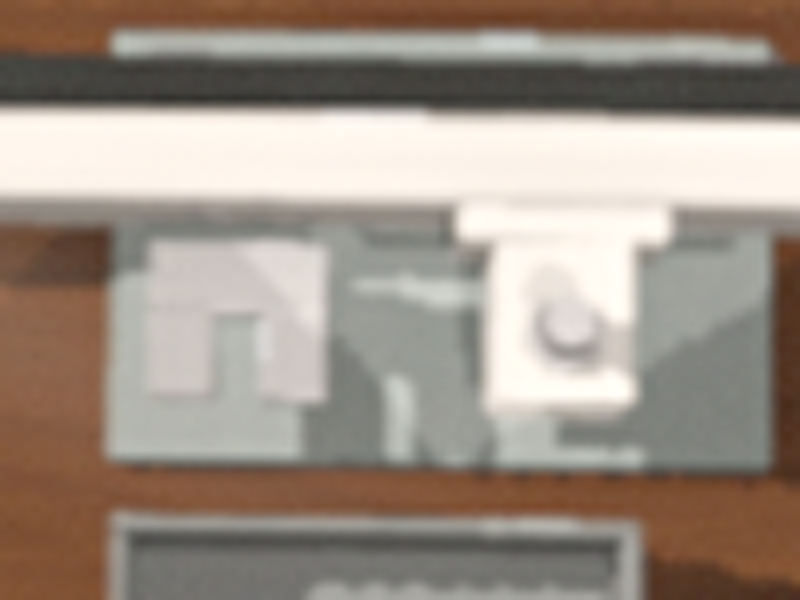

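View pics/z_jar.png

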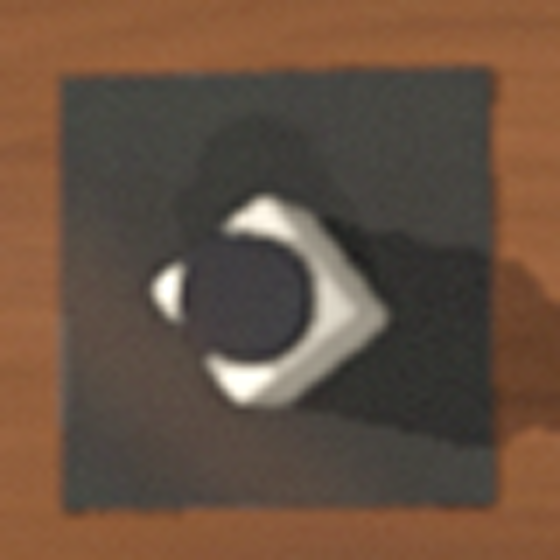

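View pics/z_tray.png

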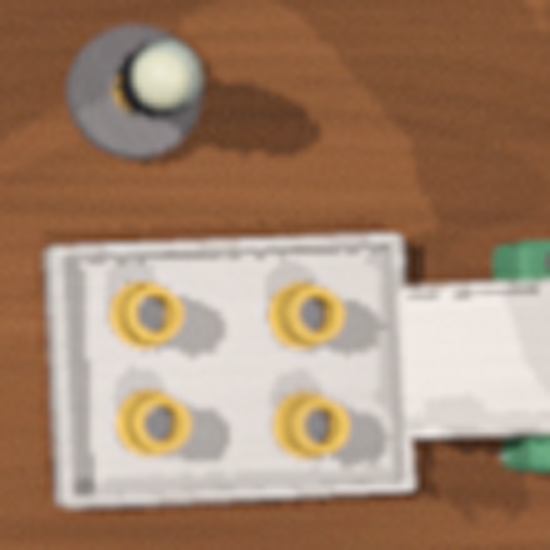

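View pics/z_sshoe.png

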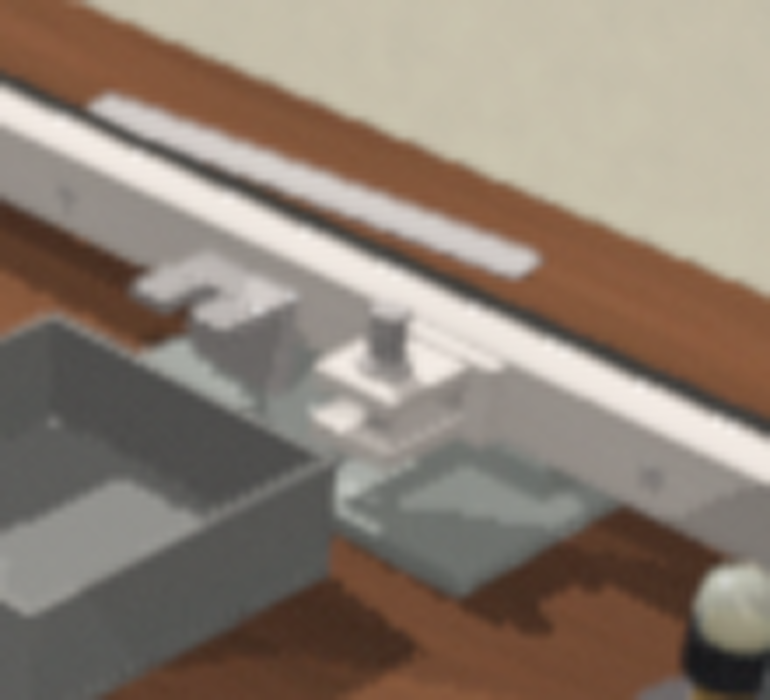

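```bash
cat > m1.py <<'E'
from h import *
from scipy.optimize import least_squares
c=load('top0')
def full(ox,oy,k,z): return [ox+(z[0]+.5)/k-.5, oy+(z[1]+.5)/k-.5]
def fit(pts,loc,x0):
    pts=np.array(pts);loc=np.array(loc)
    def P(x):
        a=x[2];R=np.array([[np.cos(a),-np.sin(a)],[np.sin(a),np.cos(a)]])
        return [proj(c,np.r_[R@l[:2]+x[:2],l[2]]) for l in loc]
    r=least_squares(lambda x:(np.array(P(x))-pts).ravel(),x0)
    return r.x,np.abs(r.fun.reshape(-1,2)).max(1)
S=lambda z:full(265,120,8,z)
x,e=fit([S((105,460)),S((768,468)),S((488,414)),S((636,410)),S((148,395)),S((326,402))],
 [(-.035,.155,.012),(-.035,-.08,.012),(-.022,.023,.071),(-.022,-.023,.071),(-.022,.14,.066),(-.022,.08,.066)],[.65,-.1,0])
print('shoe',x[:2],np.degrees(x[2]),e)
a=x[2];R=np.array([[np.cos(a),-np.sin(a)],[np.sin(a),np.cos(a)]]);print('notch',x[:2]+R@[0,.11])
print('pin knob',onz(c,*S((572,330)),.102))
J=lambda z:full(165,180,7,z)
m,e=fit([J((62,75)),J((495,68)),J((497,505)),J((65,512))],[(.09,.09,.003),(.09,-.09,.003),(-.09,-.09,.003),(-.09,.09,.003)],[.5,.2,0]);print('mat',m[:2],np.degrees(m[2]),e)
print('lid',onz(c,*J((247,297)),.103))
cs=[onz(c,*J(p),.081) for p in ((265,192),(150,292),(237,407),(352,303))];print('corn',np.round(cs,4))
for p,q in((0,1),(1,2)): d=cs[q]-cs[p];print(np.degrees(np.arctan2(d[1],d[0])))
T=lambda z:full(385,165,5,z)
for p in ((153,314),(313,314),(160,423),(318,424)): print('bush',onz(c,*T(p),.034))
t,e=fit([T((45,245)),T((405,233)),T((415,490)),T((60,508))],[(.072,.1,.02),(.072,-.1,.02),(-.072,-.1,.02),(-.072,.1,.02)],[.4,-.3,0]);print('tray y-axis as world',t[:2],np.degrees(t[2]),e)
print('lamp',onz(c,*T((135,92)),.005))
im=cv2.imread('pics/top0.png')
cv2.imwrite('pics/z_tote.png',cv2.resize(im[175:265,265:360],None,fx=6,fy=6))
E
python3 m1.py
```

```text
shoe [ 0.66903502 -0.06985401] -0.14663857868324237 [0.27081081 0.88173947 1.19421516 0.80858485 0.53426578 0.24298649]
notch [0.66931655 0.04014563]
pin knob [ 0.66722719 -0.06998523  0.102     ]
mat [0.50587997 0.29350983] 2.1851157647259782 [0.02035139 0.33514714 0.31044916 0.33340416]
lid [0.49839799 0.28463055 0.103     ]
corn [[0.5397 0.2838 0.081 ]
 [0.5004 0.3272 0.081 ]
 [0.4571 0.2919 0.081 ]
 [0.4979 0.2487 0.081 ]]
132.1757528340675
-140.7676527469893
bush [ 0.49869485 -0.2996209   0.034     ]
bush [ 0.50041866 -0.39060923  0.034     ]
bush [ 0.43837389 -0.30400706  0.034     ]
bush [ 0.43922852 -0.39370869  0.034     ]
tray y-axis as world [ 0.46927287 -0.34962987] 3.272289572163268 [1.30770479 1.41649949 0.69025018 0.71869727]
lamp [ 0.62663776 -0.29725905  0.005     ]
```

View pics/z_tote.png

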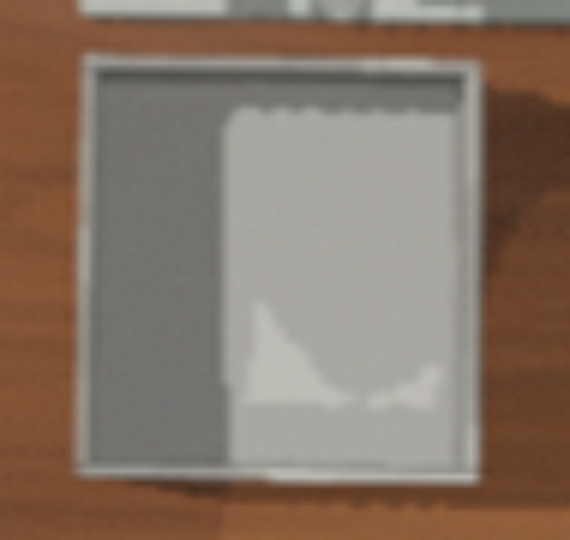

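```bash
cat >> h.py <<'E'
def go(x,y,z,yaw,base=None):
    """dp (mm) and yaw (rad) from measured pose (or base) to world target"""
    s=get_state(); p=s['tcp_pos'] if base is None else np.array(base[:3]); y0=s['eef_rot'][2] if base is None else base[3]
    R=_R.from_euler('xyz',[180,0,y0],degrees=True).as_matrix()
    d=R.T@(np.array([x,y,z])-p)*1000
    dy=-((yaw-y0+180)%360-180)
    print('dp',np.round(d,1),'yaw',round(np.radians(dy),4),'rows>=',int(max(np.ceil(np.linalg.norm(d)/62.5),np.ceil(abs(dy)/10.7)))+1)
E
python3 - <<'E'
from h import *
c=load('top0')
print('tote',onz(c,265+282/6,175+268/6,.06)); 
for n,p in(('feeler',(138,256)),('depth',(134,213)),('rodend',(150,217)),('pressedge',(485,258))): print(n,onz(c,*p,.01))
b=[.294,-.608,.227,-154.17]
go(.30,-.40,.25,-120,b); go(.5,0,.25,-49,[.30,-.4,.25,-120])
E
```

```text
tote [ 0.5129675  -0.01117671  0.06      ]
feeler [0.40040377 0.48221279 0.01      ]
depth [0.52378704 0.49904851 0.01      ]
rodend [0.51324307 0.45086329 0.01      ]
pressedge [ 0.41590146 -0.51141114  0.01      ]
dp [-96.  184.6 -23. ] yaw -0.5964 rows>= 5
dp [-446.4   26.8    0. ] yaw -1.2392 rows>= 9
```

apply_moves(commands=[{"grip": 1, "dp": [-96, 185, -23], "yaw": -0.596}, {"grip": 1, "dp": [-96, 185, -23], "yaw": -0.596}, {"grip": 1, "dp": [-96, 185, -23], "yaw": -0.596}, {"grip": 1, "dp": [-96, 185, -23], "yaw": -0.596}, {"grip": 1, "dp": [-96, 185, -23], "yaw": -0.596}])

```text
time_s: 0.72
tcp_pos: [0.3001, -0.398, 0.2503]
eef_rot: [-179.9, 0.0, -119.9]
contact_force: [-0.0, -0.0, 0.3]
gripper_width: 0.088
```

```bash
python3 - <<'E'
from h import *
s=get_state();print(s['tcp_pos'],s['eef_rot'],s['joints'])
go(.502,.282,.25,-49.3)
E
```

```text
[ 0.30005569 -0.39797706  0.25032771] [-1.79906762e+02  1.04148939e-02 -1.19897407e+02] [-3.03621518e+01  2.73233643e+00 -1.89538091e+01 -1.20294735e-02
 -6.82207049e+01  4.69190332e-01]
dp [-6.901e+02  1.639e+02  3.000e-01] yaw -1.2322 rows>= 13
```

apply_moves(commands=[{"grip": 1, "dp": [-690, 164, 0], "yaw": -1.232}, {"grip": 1, "dp": [-690, 164, 0], "yaw": -1.232}, {"grip": 1, "dp": [-690, 164, 0], "yaw": -1.232}, {"grip": 1, "dp": [-690, 164, 0], "yaw": -1.232}, {"grip": 1, "dp": [-690, 164, 0], "yaw": -1.232}, {"grip": 1, "dp": [-690, 164, 0], "yaw": -1.232}, {"grip": 1, "dp": [-690, 164, 0], "yaw": -1.232}, {"grip": 1, "dp": [-690, 164, 0], "yaw": -1.232}, {"grip": 1, "dp": [-690, 164, 0], "yaw": -1.232}, {"grip": 1, "dp": [-690, 164, 0], "yaw": -1.232}, {"grip": 1, "dp": [-690, 164, 0], "yaw": -1.232}, {"grip": 1, "dp": [-690, 164, 0], "yaw": -1.232}])

```text
time_s: 2.22
tcp_pos: [0.5044, 0.2829, 0.2478]
eef_rot: [179.9, -0.0, -49.4]
contact_force: [0.4, -0.6, -0.7]
gripper_width: 0.0875
```

```bash
python3 - <<'E'
from h import *
s=get_state();print(s['tcp_pos'],s['eef_rot'],s['joints'])
go(.502,.282,.25,-49.3);go(.502,.282,.045,-49.3)
snap('top','top1');snap('side','side1')
E
```

```text
[0.50441256 0.28290697 0.24776204] [ 1.79869074e+02 -2.40655063e-02 -4.94101038e+01] [ 4.86588243e+01  1.08084096e+01 -9.90119993e+00  5.82124824e-03
 -6.94233983e+01 -8.07100787e+00]
dp [-0.9  2.4 -2.2] yaw -0.0019 rows>= 2
dp [ -0.9   2.4 202.8] yaw -0.0019 rows>= 5
```

View pics/side1.png

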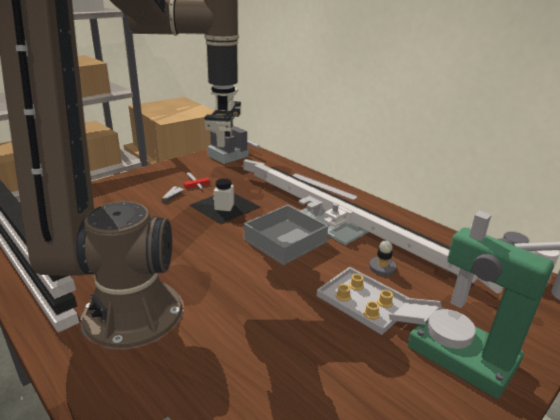

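View pics/top1.png

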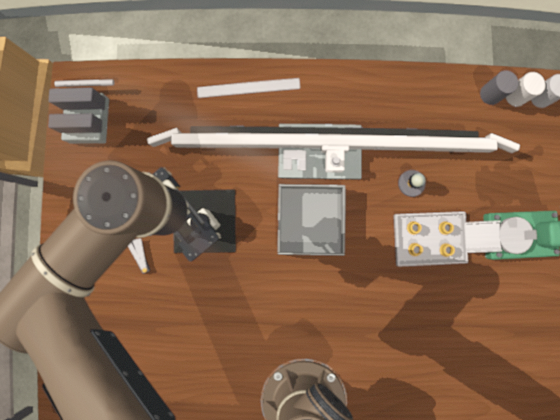

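Both pictures: gripper is above the jar (top (205,220), side (223,195)), aligned at 45°-ish; nothing disturbed. Descend and grip.

apply_moves(commands=[{"grip": 1, "dp": [-1, 2, 100]}, {"grip": 1, "dp": [-1, 2, 100]}, {"grip": 1, "dp": [-1, 2, 203]}, {"grip": 1, "dp": [-1, 2, 203]}, {"grip": 1, "dp": [-1, 2, 203]}, {"grip": 1, "dp": [-1, 2, 203]}], newtons=10)

```text
$.commands[0]: bad value
```

apply_moves(commands=[{"grip": 0, "dp": [0, 0, 0]}, {"grip": 0, "dp": [0, 0, 0]}, {"grip": 0, "dp": [0, 0, 0]}, {"grip": 0, "dp": [0, 0, 0]}], newtons=10)

```text
$.commands[0]: bad value
```

apply_moves(commands=[{"grip": 1, "dp": [-1, 2, 100], "yaw": 0}, {"grip": 1, "dp": [-1, 2, 100], "yaw": 0}, {"grip": 1, "dp": [-1, 2, 203], "yaw": 0}, {"grip": 1, "dp": [-1, 2, 203], "yaw": 0}, {"grip": 1, "dp": [-1, 2, 203], "yaw": 0}, {"grip": 1, "dp": [-1, 2, 203], "yaw": 0}], newtons=10)

```text
time_s: 3.08
tcp_pos: [0.5021, 0.2798, 0.0482]
eef_rot: [-179.9, -0.0, -49.5]
contact_force: [-0.5, -0.0, 0.3]
gripper_width: 0.0873
```

apply_moves(commands=[{"grip": 0, "dp": [0, 0, 0], "yaw": 0}, {"grip": 0, "dp": [0, 0, 0], "yaw": 0}, {"grip": 0, "dp": [0, 0, 0], "yaw": 0}, {"grip": 0, "dp": [0, 0, 0], "yaw": 0}, {"grip": 0, "dp": [0, 0, 0], "yaw": 0}, {"grip": 0, "dp": [0, 0, 0], "yaw": 0}], newtons=10)

```text
time_s: 3.82
tcp_pos: [0.5015, 0.2803, 0.0473]
eef_rot: [-179.9, -0.0, -49.4]
contact_force: [-0.9, 0.4, 6.5]
gripper_width: 0.0581
```

```bash
python3 - <<'E'
from h import *
s=get_state();print(s['tcp_pos'],s['eef_rot'],s['contact_force'])
c=snap('side','side2');im=cv2.imread('pics/side2.png')
print(proj(c,[.5,.286,.05]))
cv2.imwrite('pics/zs2.png',cv2.resize(im[110:240,160:290],None,fx=4,fy=4))
E
```

```text
[0.50149156 0.28030493 0.04731702] [-1.79912459e+02 -5.19584210e-03 -4.94057248e+01] [-0.87799013  0.38481013  6.4960867 ]
[224.72728406 195.09111785]
```

View pics/zs2.png

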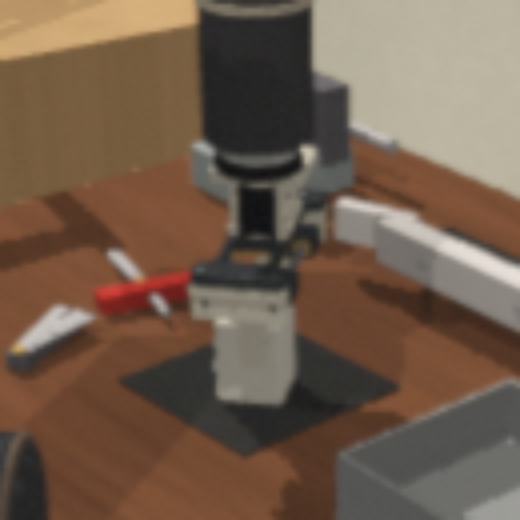

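apply_moves(commands=[{"grip": 0, "dp": [0, 0, -10], "yaw": 0}, {"grip": 0, "dp": [20, 0, -10], "yaw": 0}, {"grip": 0, "dp": [40, 0, -10], "yaw": 0}, {"grip": 0, "dp": [40, 0, -4], "yaw": 0}, {"grip": 0, "dp": [40, 0, 0], "yaw": 0}, {"grip": 0, "dp": [40, 0, 0], "yaw": 0}], newtons=10)

```text
time_s: 4.62
tcp_pos: [0.5269, 0.2488, 0.0463]
eef_rot: [180.0, -0.0, -49.4]
contact_force: [0.5, -1.1, -1.4]
gripper_width: 0.058
```

apply_moves(commands=[{"grip": 0, "dp": [-8, 0, -2], "yaw": 0}, {"grip": 0, "dp": [-17, 0, -5], "yaw": 0}, {"grip": 0, "dp": [-26, 0, -6], "yaw": 0}, {"grip": 0, "dp": [-36, 0, -7], "yaw": 0}, {"grip": 0, "dp": [-45, 0, -6], "yaw": 0}, {"grip": 0, "dp": [-54, 0, -4], "yaw": 0}], newtons=6)

```text
time_s: 5.38
tcp_pos: [0.492, 0.2908, 0.0515]
eef_rot: [-180.0, -0.1, -49.4]
contact_force: [0.6, -3.7, 6.6]
gripper_width: 0.0582
```

```bash
cat >> h.py <<'E'
def sj(n,box=(110,240,160,290),k=4,cam='side'):
    c=snap(cam,n);im=cv2.imread('pics/%s.png'%n);a,b,d,e=box
    cv2.imwrite('pics/z%s.png'%n,cv2.resize(im[a:b,d:e],None,fx=k,fy=k,interpolation=cv2.INTER_CUBIC)); return c
E
python3 - <<'E'
from h import *
sj('side3')
E
```

```text
(no output)
```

View pics/zside3.png

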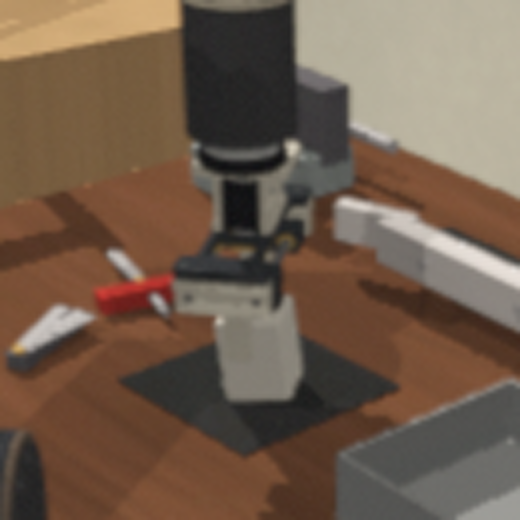

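Jar (side crop ~(258,350)) is tilting towards the left, pivoting on the mat. Continue the arc.

apply_moves(commands=[{"grip": 0, "dp": [-9, 0, 4], "yaw": 0}, {"grip": 0, "dp": [-18, 0, 9], "yaw": 0}, {"grip": 0, "dp": [-25, 0, 14], "yaw": 0}, {"grip": 0, "dp": [-32, 0, 20], "yaw": 0}, {"grip": 0, "dp": [-38, 0, 26], "yaw": 0}, {"grip": 0, "dp": [-45, 0, 30], "yaw": 0}, {"grip": 0, "dp": [-45, 0, 30], "yaw": 0}], newtons=5)

```text
time_s: 6.3
tcp_pos: [0.4622, 0.3252, 0.0203]
eef_rot: [180.0, 0.0, -49.4]
contact_force: [-0.8, -0.4, -2.7]
gripper_width: 0.058
```

```bash
python3 - <<'E'
from h import *
sj('side4')
E
```

```text
(no output)
```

View pics/zside4.png

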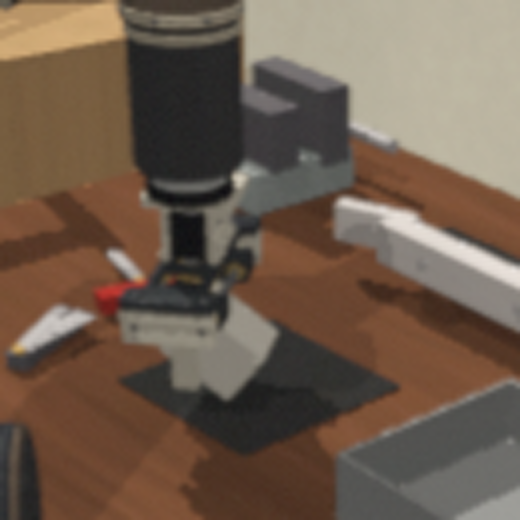

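Jar is tilted ~50° past the tipping point, lid end to the left. Go a little further, then let it settle on its side.

apply_moves(commands=[{"grip": 0, "dp": [-10, 0, 2], "yaw": 0}, {"grip": 0, "dp": [-20, 0, 4], "yaw": 0}, {"grip": 0, "dp": [-25, 0, 5], "yaw": 0}, {"grip": 0, "dp": [-25, 0, 5], "yaw": 0}, {"grip": 0.85, "dp": [-25, 0, 5], "yaw": 0}, {"grip": 0.85, "dp": [-25, 0, 5], "yaw": 0}, {"grip": 0.85, "dp": [-25, 0, 5], "yaw": 0}], newtons=3)

```text
time_s: 7.22
tcp_pos: [0.4465, 0.3438, 0.0158]
eef_rot: [-180.0, 0.0, -49.4]
contact_force: [-1.7, 1.5, 2.5]
gripper_width: 0.074
```

```bash
python3 - <<'E'
from h import *
sj('side5')
sj('top5',(170,270,150,260),5,'top')
E
```

```text
(no output)
```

View pics/zside5.png

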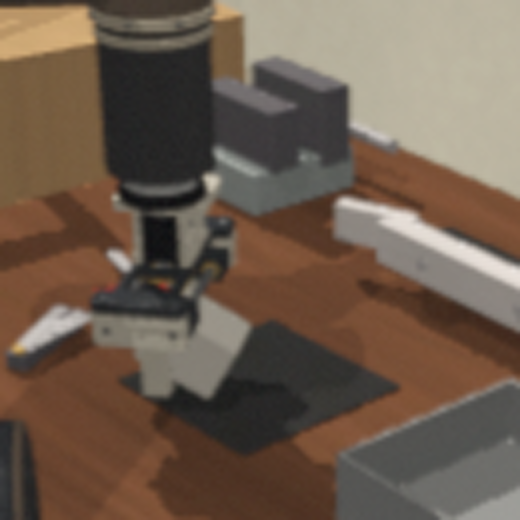

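View pics/ztop5.png

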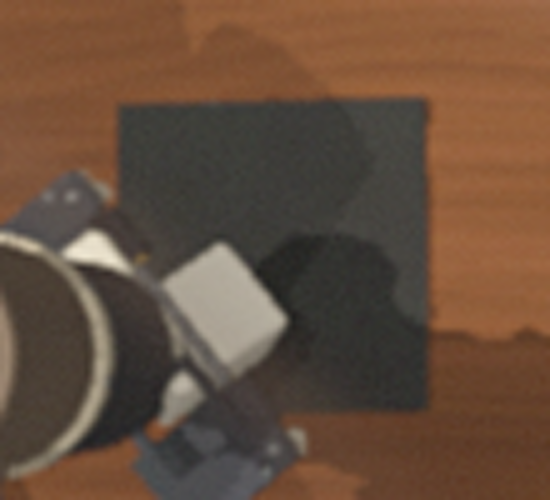

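apply_moves(commands=[{"grip": 1, "dp": [0, 0, -2], "yaw": 0}, {"grip": 1, "dp": [0, 0, -30], "yaw": 0}, {"grip": 1, "dp": [0, 0, -90], "yaw": 0}, {"grip": 1, "dp": [0, 0, -150], "yaw": 0}, {"grip": 1, "dp": [0, 0, -150], "yaw": 0}])

```text
time_s: 7.95
tcp_pos: [0.4484, 0.3455, 0.171]
eef_rot: [-179.5, 0.1, -49.4]
contact_force: [0.6, -0.0, -0.6]
gripper_width: 0.0875
```

```bash
python3 - <<'E'
from h import *
sj('side6')
sj('top6',(170,270,150,260),5,'top')
E
```

```text
(no output)
```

View pics/zside6.png

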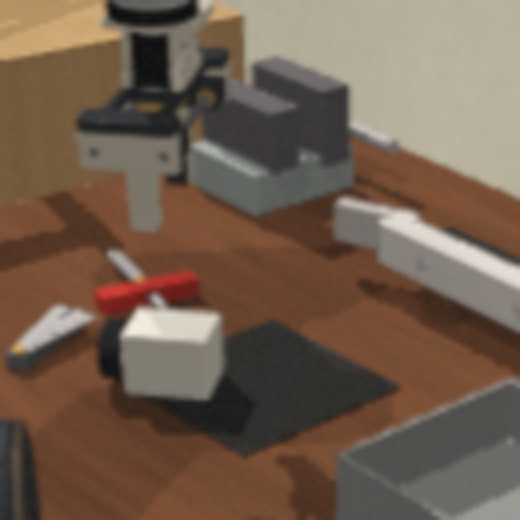

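View pics/ztop6.png

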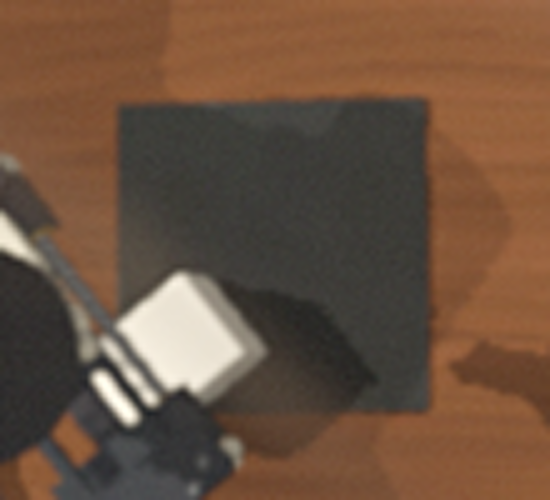

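Jar lies on its side, lid to the left (side crop lid (112,348), bottom edge facing right); in top crop, bottom-face upper edge runs (190,270)–(247,350).

```bash
python3 - <<'E'
from h import *
c=load('top6');f=lambda z:onz(c,150+(z[0]+.5)/5-.5,170+(z[1]+.5)/5-.5,.061)
a,b=f((188,270)),f((248,348));print(a,b,np.linalg.norm(a-b),np.degrees(np.arctan2(*(b-a)[[1,0]])))
s=load('side6');g=lambda z:onz(s,160+(z[0]+.5)/4-.5,110+(z[1]+.5)/4-.5,.061)
P=[g(p) for p in((140,308),(222,312),(213,346),(122,342))];print(np.round(P,4))
for i,j in((0,1),(3,2),(1,2),(0,3)):d=P[j]-P[i];print(np.linalg.norm(d),np.degrees(np.arctan2(d[1],d[0])))
E
```

```text
[0.49492398 0.32861492 0.061     ] [0.45320638 0.29400268 0.061     ] 0.054206694641803735 -140.3181959792034
[[0.4451 0.3897 0.061 ]
 [0.4963 0.3369 0.061 ]
 [0.4515 0.2881 0.061 ]
 [0.3963 0.3438 0.061 ]]
0.07350478433216362 -45.94027712733294
0.07841094698745926 -45.232216260719625
0.06617576170455917 -132.55542381585985
0.06703664836085724 -136.78901387827358
```

```bash
python3 - <<'E'
from h import *
go(.4533,.3364,.016,-49.8)
E
```

```text
dp [  9.8  -0.8 150.2] yaw 0.0059 rows>= 4
```

apply_moves(commands=[{"grip": 1, "dp": [10, -1, 60], "yaw": 0}, {"grip": 1, "dp": [10, -1, 110], "yaw": 0}, {"grip": 1, "dp": [10, -1, 151], "yaw": 0}, {"grip": 1, "dp": [10, -1, 151], "yaw": 0}, {"grip": 0, "dp": [10, -1, 151], "yaw": 0}, {"grip": 0, "dp": [10, -1, 151], "yaw": 0}, {"grip": 0, "dp": [10, -1, 151], "yaw": 0}, {"grip": 0, "dp": [10, -1, 151], "yaw": 0}, {"grip": 0, "dp": [10, -1, 151], "yaw": 0}], newtons=12)

```text
time_s: 9.18
tcp_pos: [0.4538, 0.3369, 0.0157]
eef_rot: [-179.9, 0.0, -49.4]
contact_force: [-2.8, -1.0, 6.9]
gripper_width: 0.0579
```

apply_moves(commands=[{"grip": 0, "dp": [0, 0, -20], "yaw": 0}, {"grip": 0, "dp": [40, 0, -20], "yaw": 0}, {"grip": 0, "dp": [80, 0, -20], "yaw": 0}, {"grip": 0, "dp": [120, 0, -20], "yaw": 0}, {"grip": 0, "dp": [125, 0, -20], "yaw": 0}, {"grip": 0, "dp": [125, 0, -20], "yaw": 0}], newtons=12)

```text
time_s: 9.93
tcp_pos: [0.5348, 0.2412, 0.0344]
eef_rot: [180.0, 0.0, -49.5]
contact_force: [-0.4, 0.1, -2.8]
gripper_width: 0.0575
```

```bash
python3 - <<'E'
from h import *
sj('side7')
E
```

```text
(no output)
```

View pics/zside7.png

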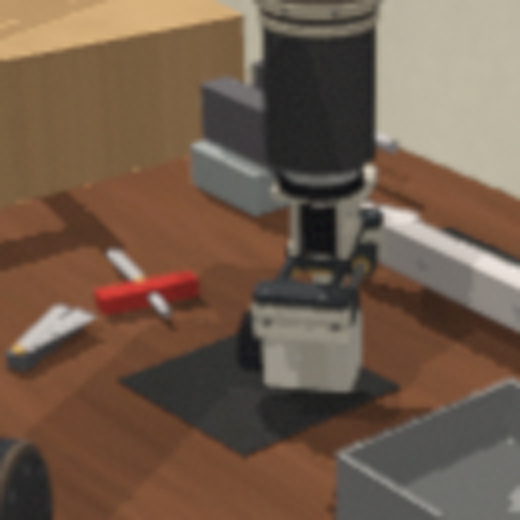

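Jar held level with lid at left (247,340 in crop), bottom at right; over the mat. Now the second arc, lid edge dragging on the mat.

apply_moves(commands=[{"grip": 0, "dp": [0, 0, 18], "yaw": 0}, {"grip": 0, "dp": [0, 0, 18], "yaw": 0}, {"grip": 0, "dp": [-5, 0, 11], "yaw": 0}, {"grip": 0, "dp": [-10, 0, 4], "yaw": 0}, {"grip": 0, "dp": [-17, 0, -4], "yaw": 0}, {"grip": 0, "dp": [-23, 0, -10], "yaw": 0}, {"grip": 0, "dp": [-31, 0, -15], "yaw": 0}, {"grip": 0, "dp": [-40, 0, -19], "yaw": 0}, {"grip": 0, "dp": [-40, 0, -19], "yaw": 0}], newtons=5)

```text
time_s: 11.1
tcp_pos: [0.5086, 0.2727, 0.0539]
eef_rot: [-180.0, 0.0, -49.4]
contact_force: [0.4, -0.1, -3.1]
gripper_width: 0.058
```

```bash
python3 - <<'E'
from h import *
sj('side8')
E
```

```text
(no output)
```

View pics/zside8.png

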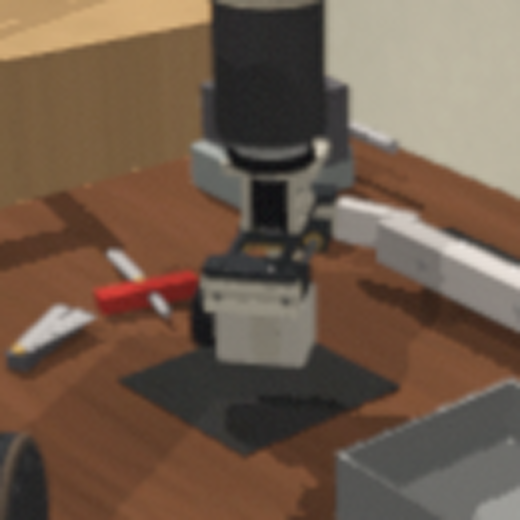

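Not pivoting at 5 N (jar still level, lifted). Lower it and regrip nearer the bottom end for more leverage, with a lighter grip.

apply_moves(commands=[{"grip": 0, "dp": [0, 0, 30], "yaw": 0}, {"grip": 0, "dp": [0, 0, 36], "yaw": 0}, {"grip": 0, "dp": [0, 0, 38], "yaw": 0}, {"grip": 0, "dp": [0, 0, 38], "yaw": 0}, {"grip": 0.8, "dp": [0, 0, 38], "yaw": 0}, {"grip": 0.8, "dp": [0, 0, 38], "yaw": 0}, {"grip": 0.8, "dp": [18, 0, 38], "yaw": 0}, {"grip": 0.8, "dp": [18, 0, 38], "yaw": 0}, {"grip": 0, "dp": [18, 0, 38], "yaw": 0}, {"grip": 0, "dp": [18, 0, 38], "yaw": 0}, {"grip": 0, "dp": [18, 0, 38], "yaw": 0}, {"grip": 0, "dp": [18, 0, 38], "yaw": 0}], newtons=4)

```text
time_s: 12.65
tcp_pos: [0.5205, 0.2584, 0.0156]
eef_rot: [180.0, -0.0, -49.4]
contact_force: [0.5, -1.8, 0.6]
gripper_width: 0.0579
```

apply_moves(commands=[{"grip": 0, "dp": [-3, 0, -8], "yaw": 0}, {"grip": 0, "dp": [-8, 0, -16], "yaw": 0}, {"grip": 0, "dp": [-15, 0, -24], "yaw": 0}, {"grip": 0, "dp": [-20, 0, -32], "yaw": 0}, {"grip": 0, "dp": [-20, 0, -32], "yaw": 0}], newtons=3)

```text
time_s: 13.28
tcp_pos: [0.5078, 0.2745, 0.0487]
eef_rot: [-179.9, 0.0, -49.4]
contact_force: [0.5, 0.1, -0.5]
gripper_width: 0.0577
```

```bash
python3 - <<'E'
from h import *
sj('side9')
E
```

```text
(no output)
```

View pics/zside9.png

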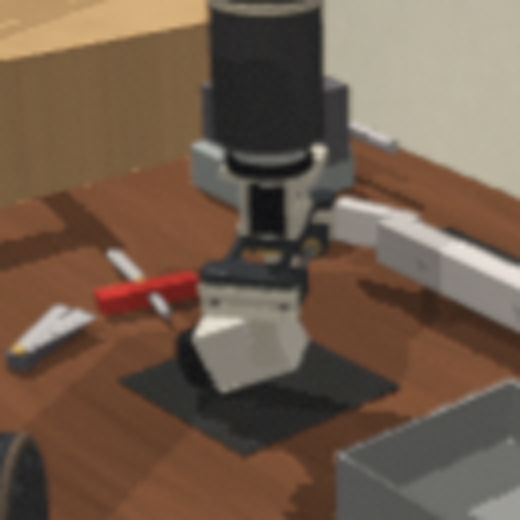

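It is pivoting now: lid end down at (190,360) about 30°. Continue the arc.

apply_moves(commands=[{"grip": 0, "dp": [-12, 0, -7], "yaw": 0}, {"grip": 0, "dp": [-24, 0, -14], "yaw": 0}, {"grip": 0, "dp": [-34, 0, -17], "yaw": 0}, {"grip": 0, "dp": [-44, 0, -19], "yaw": 0}, {"grip": 0, "dp": [-44, 0, -19], "yaw": 0}], newtons=3)

```text
time_s: 13.95
tcp_pos: [0.4786, 0.3079, 0.0668]
eef_rot: [-180.0, 0.0, -49.4]
contact_force: [0.2, 1.4, -1.5]
gripper_width: 0.0582
```

```bash
python3 - <<'E'
from h import *
sj('side10')
E
```

```text
(no output)
```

View pics/zside10.png

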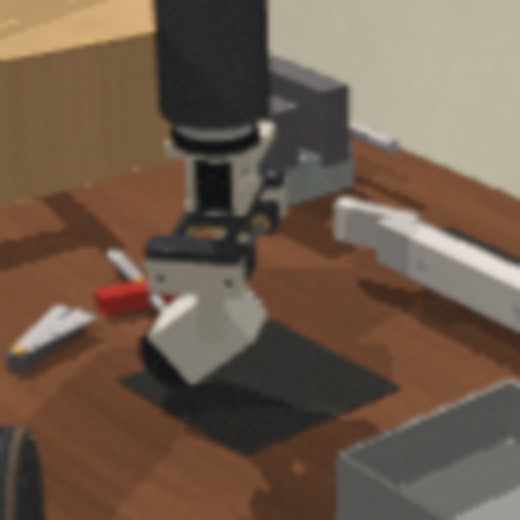

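apply_moves(commands=[{"grip": 0, "dp": [0, 0, -8], "yaw": 0}, {"grip": 0, "dp": [30, 0, -12], "yaw": 0}, {"grip": 0, "dp": [60, 0, -12], "yaw": 0}, {"grip": 0, "dp": [75, 0, -12], "yaw": 0}, {"grip": 0, "dp": [75, 0, -12], "yaw": 0}], newtons=6)

```text
time_s: 14.62
tcp_pos: [0.5281, 0.2489, 0.0785]
eef_rot: [180.0, 0.0, -49.6]
contact_force: [0.4, -0.0, -1.5]
gripper_width: 0.0575
```

```bash
python3 - <<'E'
from h import *
sj('side11',(130,230,170,270),6)
E
```

```text
(no output)
```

View pics/zside11.png

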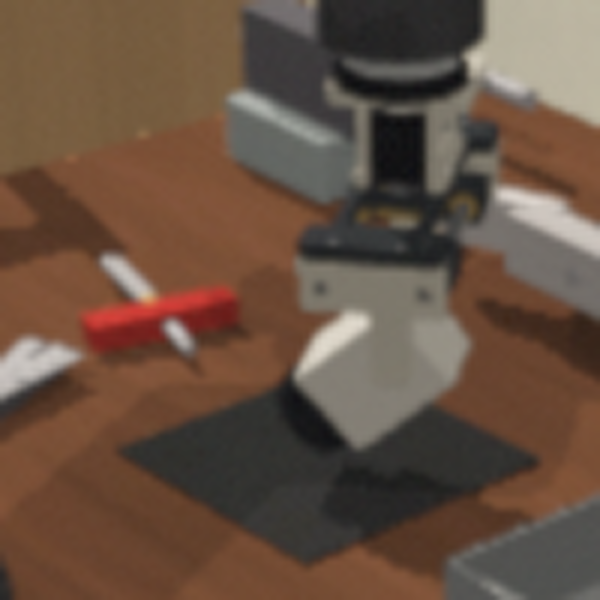

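apply_moves(commands=[{"grip": 0, "dp": [0, 0, 10], "yaw": 0}, {"grip": 0, "dp": [-10, 0, 14], "yaw": 0}, {"grip": 0, "dp": [-20, 0, 13], "yaw": 0}, {"grip": 0, "dp": [-32, 0, 12], "yaw": 0}, {"grip": 0, "dp": [-44, 0, 10], "yaw": 0}, {"grip": 0, "dp": [-56, 0, 8], "yaw": 0}, {"grip": 0, "dp": [-56, 0, 8], "yaw": 0}], newtons=3)

```text
time_s: 15.55
tcp_pos: [0.4903, 0.2933, 0.0705]
eef_rot: [180.0, 0.0, -49.4]
contact_force: [-0.3, -0.8, -2.1]
gripper_width: 0.0576
```

```bash
python3 - <<'E'
from h import *
sj('side12',(130,230,170,270),6)
E
```

```text
(no output)
```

View pics/zside12.png

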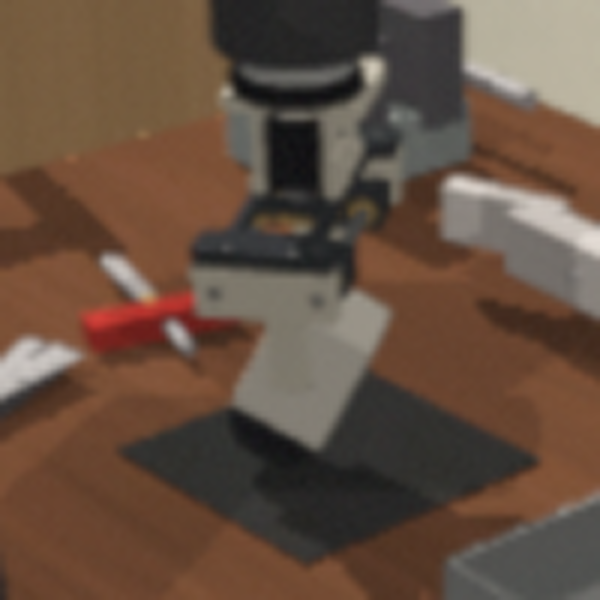

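Now about 30° from inverted. Continue.

apply_moves(commands=[{"grip": 0, "dp": [-10, 0, 1], "yaw": 0}, {"grip": 0, "dp": [-20, 0, 1], "yaw": 0}, {"grip": 0, "dp": [-30, 0, 1], "yaw": 0}, {"grip": 0, "dp": [-40, 0, 2], "yaw": 0}, {"grip": 0, "dp": [-46, 0, 3], "yaw": 0}, {"grip": 0, "dp": [-46, 0, 3], "yaw": 0}], newtons=3)

```text
time_s: 16.35
tcp_pos: [0.4611, 0.3279, 0.0677]
eef_rot: [-180.0, 0.0, -49.4]
contact_force: [-0.6, -0.3, 0.0]
gripper_width: 0.0576
```

```bash
python3 - <<'E'
from h import *
sj('side13',(130,230,170,270),6)
E
```

```text
(no output)
```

View pics/zside13.png

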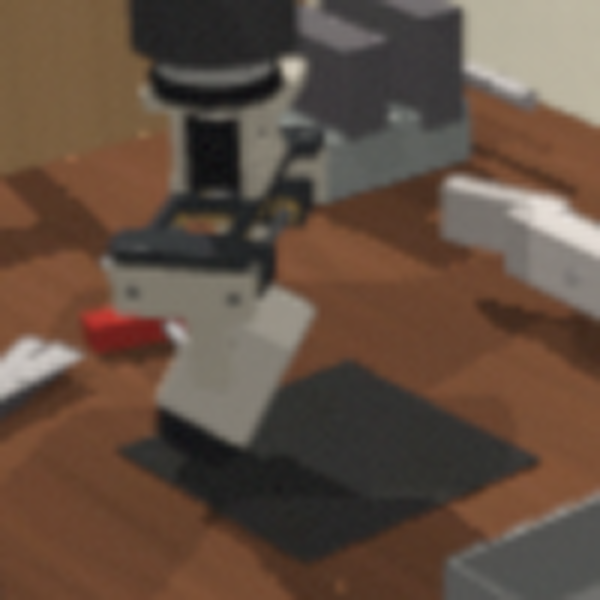

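apply_moves(commands=[{"grip": 0, "dp": [0, 0, -10], "yaw": 0}, {"grip": 0, "dp": [30, 0, -10], "yaw": 0}, {"grip": 0, "dp": [60, 0, -10], "yaw": 0}, {"grip": 0, "dp": [60, 0, -10], "yaw": 0}], newtons=6)

```text
time_s: 16.9
tcp_pos: [0.5015, 0.2804, 0.078]
eef_rot: [-180.0, -0.0, -49.6]
contact_force: [-0.4, 0.5, -2.0]
gripper_width: 0.0579
```

apply_moves(commands=[{"grip": 0, "dp": [0, 0, 8], "yaw": 0}, {"grip": 0, "dp": [-8, 0, 11], "yaw": 0}, {"grip": 0, "dp": [-18, 0, 11], "yaw": 0}, {"grip": 0, "dp": [-28, 0, 12], "yaw": 0}, {"grip": 0, "dp": [-38, 0, 13], "yaw": 0}, {"grip": 0, "dp": [-44, 0, 14], "yaw": 0}, {"grip": 0, "dp": [-44, 0, 14], "yaw": 0}], newtons=3)

```text
time_s: 17.77
tcp_pos: [0.4714, 0.3159, 0.0636]
eef_rot: [-180.0, 0.0, -49.4]
contact_force: [-1.0, 0.1, -0.2]
gripper_width: 0.0577
```

```bash
python3 - <<'E'
from h import *
sj('side14',(130,230,170,270),6)
E
```

```text
(no output)
```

View pics/zside14.png

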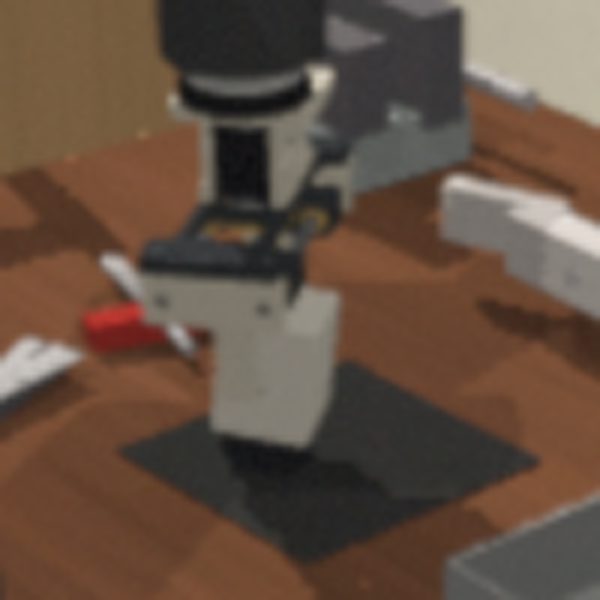

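Nearly fully inverted, lid on the mat. Press slightly and release.

apply_moves(commands=[{"grip": 0, "dp": [-4, 0, 3], "yaw": 0}, {"grip": 0, "dp": [-4, 0, 4], "yaw": 0}, {"grip": 0, "dp": [-4, 0, 4], "yaw": 0}, {"grip": 0.75, "dp": [-4, 0, 3], "yaw": 0}, {"grip": 0.9, "dp": [-4, 0, 3], "yaw": 0}, {"grip": 1, "dp": [-4, 0, 3], "yaw": 0}, {"grip": 1, "dp": [-4, 0, 3], "yaw": 0}], newtons=3)

```text
time_s: 18.7
tcp_pos: [0.4692, 0.3182, 0.0605]
eef_rot: [180.0, -0.0, -49.4]
contact_force: [1.0, -0.4, 0.2]
gripper_width: 0.0864
```

apply_moves(commands=[{"grip": 1, "dp": [0, 0, -10], "yaw": 0}, {"grip": 1, "dp": [0, 0, -50], "yaw": 0}, {"grip": 1, "dp": [0, 0, -100], "yaw": 0}, {"grip": 1, "dp": [0, 0, -150], "yaw": 0}, {"grip": 1, "dp": [0, 0, -150], "yaw": 0}])

```text
time_s: 19.32
tcp_pos: [0.471, 0.3201, 0.2161]
eef_rot: [-179.5, 0.0, -49.4]
contact_force: [-1.1, -0.6, -1.3]
gripper_width: 0.0876
```

```bash
python3 - <<'E'
from h import *
sj('side15',(130,230,170,270),6)
sj('top15',(170,270,150,260),5,'top')
E
```

```text
(no output)
```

View pics/zside15.png

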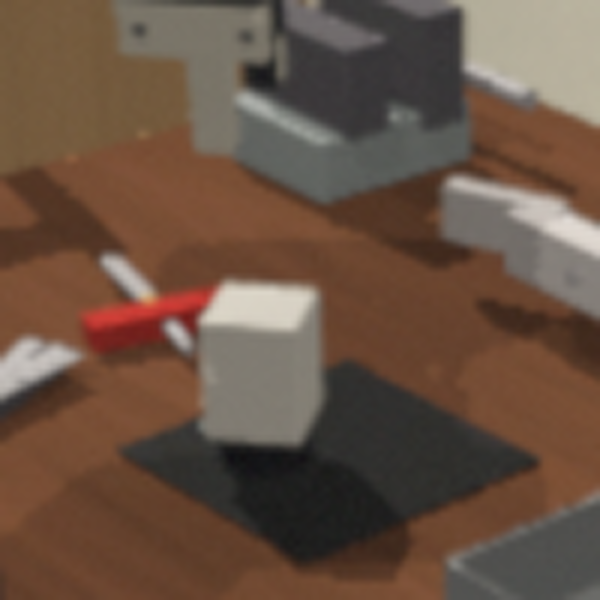

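View pics/ztop15.png

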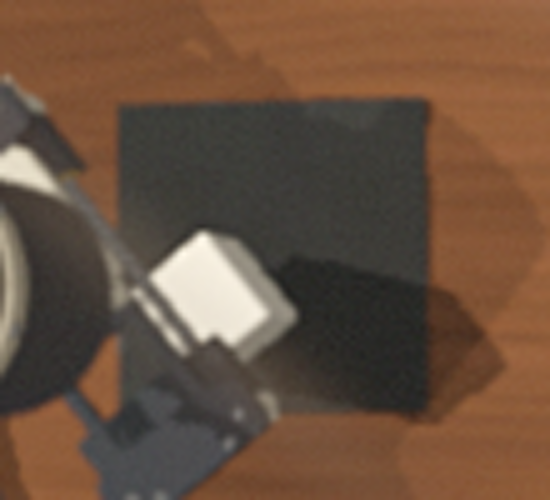

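Jar stands upside down on its lid on the mat (side crop (260,365)). Measure it and the pin.

```bash
python3 - <<'E'
from h import *
s=load('side15');g=lambda z:onz(s,170+(z[0]+.5)/6-.5,130+(z[1]+.5)/6-.5,.103)
P=np.array([g(p) for p in((229,281),(321,288),(302,333),(201,322))]);print(np.round(P,4),P.mean(0))
for i,j in((0,1),(3,2),(1,2),(0,3)):d=P[j]-P[i];print(np.linalg.norm(d),np.degrees(np.arctan2(d[1],d[0])))
s=load('side0');print('pin',onz(s,280+390/7,160+310/7,.102),[onz(s,280+390/7,160+p/7,.102) for p in(302,322)])
im=cv2.imread('pics/side1.png');cv2.imwrite('pics/zz.png',cv2.resize(im[185:225,310:360],None,fx=14,fy=14,interpolation=cv2.INTER_CUBIC))
go(.55,.05,.26,-90)
E
```

```text
[[0.4797 0.3552 0.103 ]
 [0.5152 0.3133 0.103 ]
 [0.4708 0.2717 0.103 ]
 [0.4355 0.3196 0.103 ]] [0.47528772 0.31493649 0.103     ]
0.05487593723793549 -49.692356956087195
0.05946097108559756 -53.52735304712591
0.06081460880428044 -136.87845874638992
0.05678327067987043 -141.17213178928785
pin [ 0.66935681 -0.07021348  0.102     ] [array([ 0.67527393, -0.06515409,  0.102     ]), array([ 0.66058703, -0.07771219,  0.102     ])]
dp [256.5 113.1 -48.4] yaw 0.7078 rows>= 6
```

View pics/zz.png

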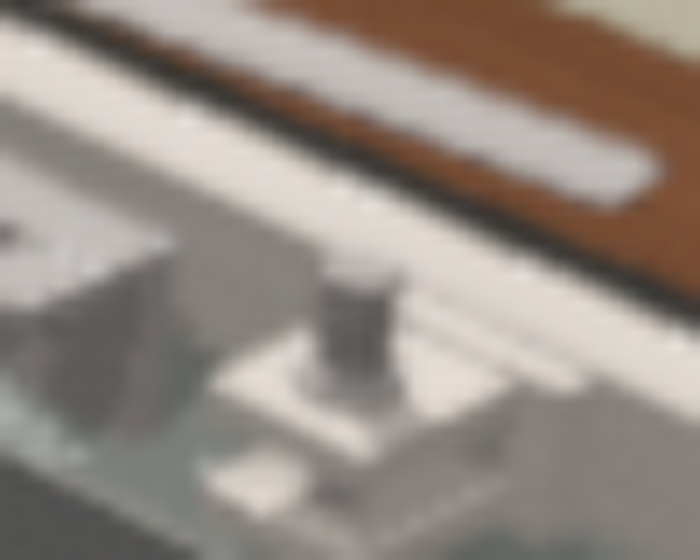

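```bash
python3 - <<'E'
from h import *
go(.668,-.070,.17,0)
E
```

```text
dp [424.4 101.5  41.6] yaw -0.863 rows>= 9
```

apply_moves(commands=[{"grip": 0.6, "dp": [424, 101, 40], "yaw": -0.863}, {"grip": 0.6, "dp": [424, 101, 40], "yaw": -0.863}, {"grip": 0.6, "dp": [424, 101, 40], "yaw": -0.863}, {"grip": 0.6, "dp": [424, 101, 40], "yaw": -0.863}, {"grip": 0.6, "dp": [424, 101, 40], "yaw": -0.863}, {"grip": 0.6, "dp": [424, 101, 40], "yaw": -0.863}, {"grip": 0.6, "dp": [424, 101, 40], "yaw": -0.863}, {"grip": 0.6, "dp": [424, 101, 40], "yaw": -0.863}, {"grip": 0.6, "dp": [424, 101, 40], "yaw": -0.863}, {"grip": 0.6, "dp": [424, 101, 40], "yaw": -0.863}])

```text
time_s: 20.68
tcp_pos: [0.6676, -0.0687, 0.17]
eef_rot: [-180.0, 0.1, 0.0]
contact_force: [0.3, -0.1, -0.2]
gripper_width: 0.0523
```

```bash
python3 - <<'E'
from h import *
go(.668,-.070,.0805,0)
sj('side16',(150,250,270,400),5)
sj('top16',(110,200,260,380),5,'top')
E
```

```text
dp [ 0.4  1.3 89.5] yaw 0.0006 rows>= 3
```

View pics/zside16.png

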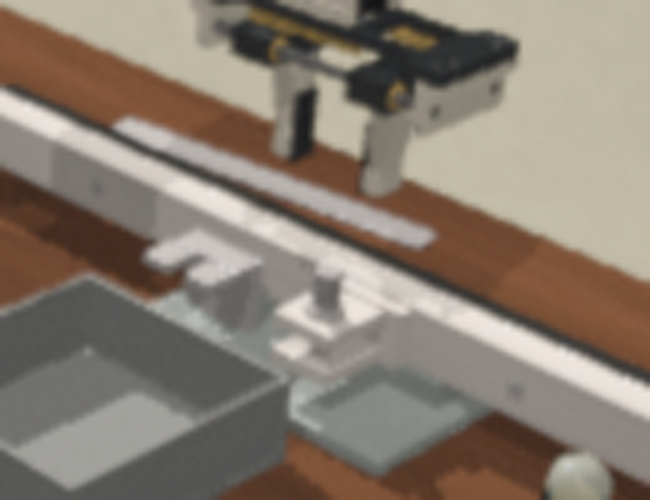

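View pics/ztop16.png

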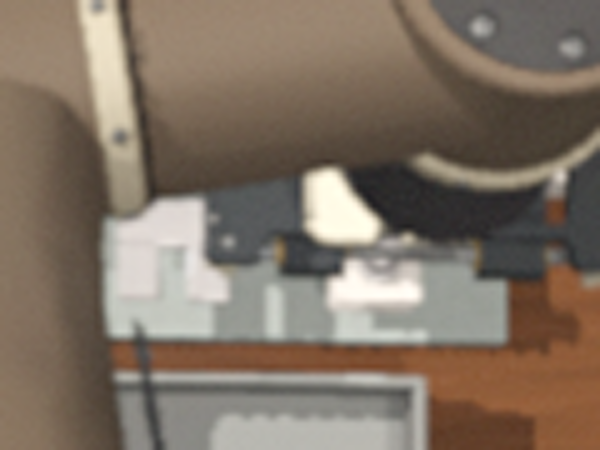

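Fingers straddle the pin along the shoe's y. Descend and grip the knob.

apply_moves(commands=[{"grip": 0.6, "dp": [0, 1, 50], "yaw": 0}, {"grip": 0.6, "dp": [0, 1, 80], "yaw": 0}, {"grip": 0.6, "dp": [0, 1, 89], "yaw": 0}, {"grip": 0.6, "dp": [0, 1, 89], "yaw": 0}, {"grip": 0.6, "dp": [0, 1, 89], "yaw": 0}])

```text
time_s: 21.4
tcp_pos: [0.6693, -0.07, 0.0834]
eef_rot: [-180.0, -0.2, 0.1]
contact_force: [0.5, -0.2, 0.4]
gripper_width: 0.0525
```

apply_moves(commands=[{"grip": 0, "dp": [0, 0, 0], "yaw": 0}, {"grip": 0, "dp": [0, 0, 0], "yaw": 0}, {"grip": 0, "dp": [0, 0, 0], "yaw": 0}, {"grip": 0, "dp": [0, 0, 0], "yaw": 0}, {"grip": 0, "dp": [0, 0, 0], "yaw": 0}, {"grip": 0, "dp": [0, 0, 0], "yaw": 0}], newtons=25)

```text
time_s: 22.15
tcp_pos: [0.6682, -0.0704, 0.0816]
eef_rot: [180.0, 0.0, 0.0]
contact_force: [0.2, 0.4, 0.4]
gripper_width: 0.0172
```

apply_moves(commands=[{"grip": 0, "dp": [0, 0, -15], "yaw": 0}, {"grip": 0, "dp": [0, 0, -35], "yaw": 0}, {"grip": 0, "dp": [0, 0, -58], "yaw": 0}, {"grip": 0, "dp": [0, 0, -58], "yaw": 0}, {"grip": 0, "dp": [0, 0, -58], "yaw": 0}], newtons=25)

```text
time_s: 22.78
tcp_pos: [0.6678, -0.0704, 0.1394]
eef_rot: [-180.0, 0.0, -0.0]
contact_force: [-0.8, -0.5, -0.3]
gripper_width: 0.0173
```

```bash
python3 - <<'E'
from h import *
sj('side17',(150,250,270,400),5)
go(.6665,.0396,.1395,0)
E
```

```text
dp [  -1.1 -110.    -0.5] yaw 0.0 rows>= 3
```

View pics/zside17.png

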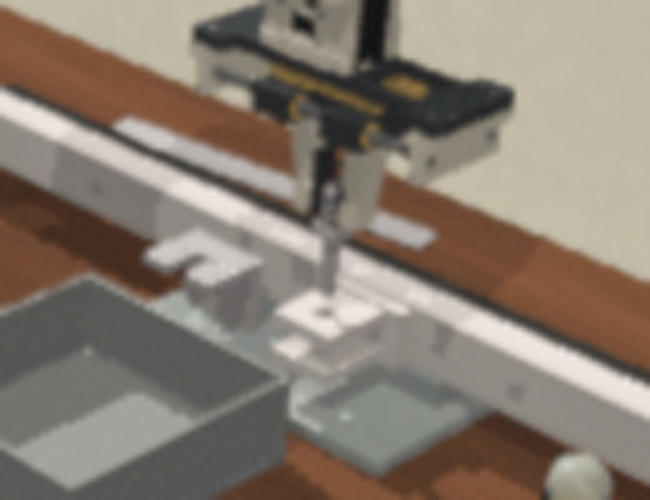

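Pin is free and vertical above the bore (crop (328,250)). Move 110 mm along to the notch.

apply_moves(commands=[{"grip": 0, "dp": [-1, -50, 0], "yaw": 0}, {"grip": 0, "dp": [-1, -100, 0], "yaw": 0}, {"grip": 0, "dp": [-1, -110, 0], "yaw": 0}, {"grip": 0, "dp": [-1, -110, 0], "yaw": 0}, {"grip": 0, "dp": [-1, -110, 0], "yaw": 0}, {"grip": 0, "dp": [-1, -110, 0], "yaw": 0}], newtons=25)

```text
time_s: 23.58
tcp_pos: [0.6671, 0.0384, 0.1394]
eef_rot: [180.0, 0.0, -0.1]
contact_force: [-0.4, 0.3, -0.4]
gripper_width: 0.0167
```

```bash
python3 - <<'E'
from h import *
s=get_state();print(s['tcp_pos'],s['eef_rot'])
go(.6665,.0396,.0766,0)
sj('side18',(150,250,270,400),5)
E
```

```text
[0.66706924 0.03837585 0.13937777] [ 1.79990083e+02  2.32719177e-02 -6.61246049e-02]
dp [-0.6 -1.2 62.8] yaw -0.0012 rows>= 3
```

View pics/zside18.png

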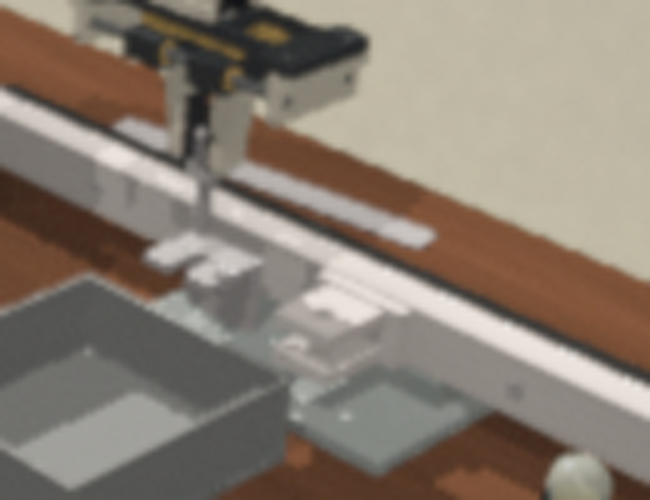

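apply_moves(commands=[{"grip": 0, "dp": [0, -1, 5], "yaw": 0}, {"grip": 0, "dp": [0, -1, 10], "yaw": 0}, {"grip": 0, "dp": [0, -1, 14], "yaw": 0}, {"grip": 0, "dp": [0, -1, 14], "yaw": 0}], newtons=25)

```text
time_s: 24.12
tcp_pos: [0.6669, 0.0405, 0.125]
eef_rot: [180.0, 0.1, 0.0]
contact_force: [-0.9, -0.4, 0.0]
gripper_width: 0.017
```

```bash
python3 - <<'E'
from h import *
s=get_state();print(s['tcp_pos'],s['eef_rot'],s['contact_force'])
sj('side19',(180,220,290,340),14)
E
```

```text
[0.66688397 0.04050881 0.12496101] [1.79986352e+02 5.18271408e-02 1.06609880e-02] [-0.86816489 -0.42611805  0.00154241]
```

View pics/zside19.png

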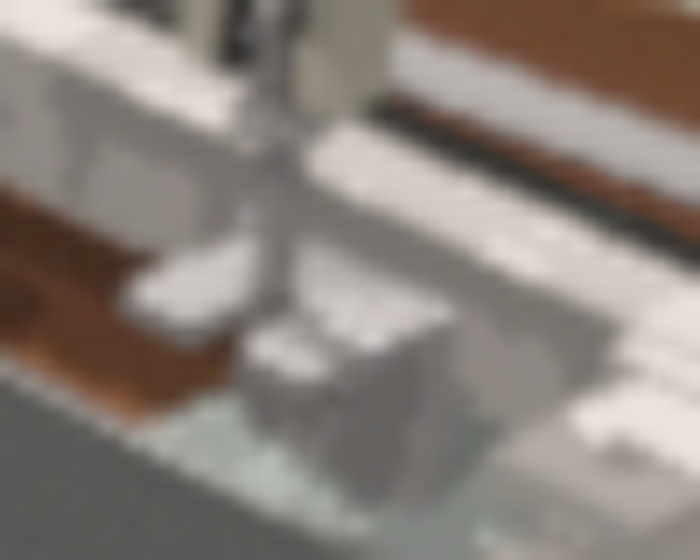

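apply_moves(commands=[{"grip": 0, "dp": [0, 0.7, 5], "yaw": 0}, {"grip": 0, "dp": [0, 0.7, 10], "yaw": 0}, {"grip": 0, "dp": [0, 0.7, 16], "yaw": 0}, {"grip": 0, "dp": [0, 0.7, 16], "yaw": 0}], newtons=25)

```text
time_s: 24.68
tcp_pos: [0.6667, 0.0398, 0.1087]
eef_rot: [180.0, 0.1, 0.0]
contact_force: [-0.1, -0.0, -0.6]
gripper_width: 0.0171
```

In, no contact force. Continue to seat (TCP ≈ 0.0766 m).

apply_moves(commands=[{"grip": 0, "dp": [0, 0, 10], "yaw": 0}, {"grip": 0, "dp": [0, 0, 20], "yaw": 0}, {"grip": 0, "dp": [0, 0, 27], "yaw": 0}, {"grip": 0, "dp": [0, 0, 31], "yaw": 0}, {"grip": 0, "dp": [0, 0, 32], "yaw": 0}, {"grip": 0, "dp": [0, 0, 32], "yaw": 0}], newtons=25)

```text
time_s: 25.42
tcp_pos: [0.6673, 0.0399, 0.0777]
eef_rot: [-180.0, -0.0, 0.0]
contact_force: [0.4, -0.4, -1.3]
gripper_width: 0.0172
```

```bash
python3 - <<'E'
from h import *
s=get_state();print(s['tcp_pos'],s['eef_rot'],s['contact_force'])
sj('side20',(180,220,290,340),14)
E
```

```text
[0.66731201 0.03990435 0.07769657] [-1.79997416e+02 -1.40883962e-02  1.21829369e-02] [ 0.40164253 -0.39687634 -1.2697666 ]
```

View pics/zside20.png

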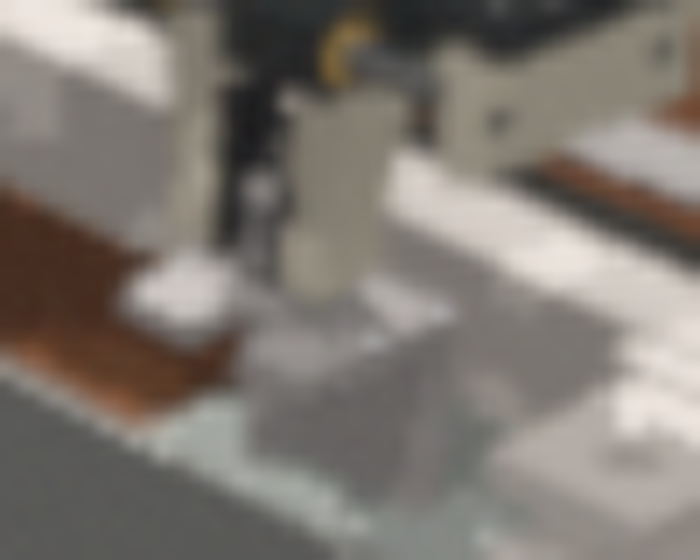

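apply_moves(commands=[{"grip": 0, "dp": [0, 0, 1], "yaw": 0}, {"grip": 0, "dp": [0, 0, 2], "yaw": 0}, {"grip": 0, "dp": [0, 0, 2], "yaw": 0}], newtons=20)

```text
time_s: 25.85
tcp_pos: [0.6674, 0.0399, 0.0765]
eef_rot: [-180.0, -0.1, 0.0]
contact_force: [-2.4, 0.4, 4.1]
gripper_width: 0.0176
```

apply_moves(commands=[{"grip": 0.3, "dp": [0, 0, 0], "yaw": 0}, {"grip": 0.5, "dp": [0, 0, 0], "yaw": 0}, {"grip": 0.6, "dp": [0, 0, 0], "yaw": 0}, {"grip": 0.6, "dp": [0, 0, -40], "yaw": 0}, {"grip": 0.6, "dp": [0, 0, -90], "yaw": 0}, {"grip": 0.6, "dp": [0, 0, -130], "yaw": 0}, {"grip": 0.6, "dp": [0, 0, -130], "yaw": 0}])

```text
time_s: 26.72
tcp_pos: [0.6692, 0.0402, 0.2099]
eef_rot: [-179.9, -0.4, 0.0]
contact_force: [0.7, 1.1, -0.7]
gripper_width: 0.0528
```

```bash
python3 - <<'E'
from h import *
c=sj('side21',(180,220,290,340),14)
for z in (.02,.066,.071,.097): print(proj(c,[.6685,.0398,z]))
c=snap('top','top21')
im=cv2.imread('pics/side21.png');cv2.imwrite('pics/zb.png',cv2.resize(im[220:350,300:460],None,fx=4,fy=4,interpolation=cv2.INTER_CUBIC))
E
```

```text
[308.65063471 213.89285148]
[309.50171994 201.92647198]
[309.59563472 200.60472432]
[310.08852382 193.6636252 ]
```

View pics/zside21.png

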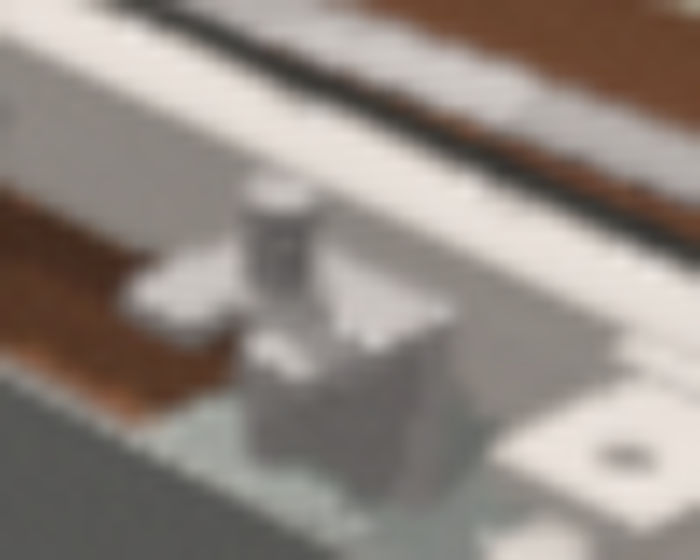

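View pics/zb.png

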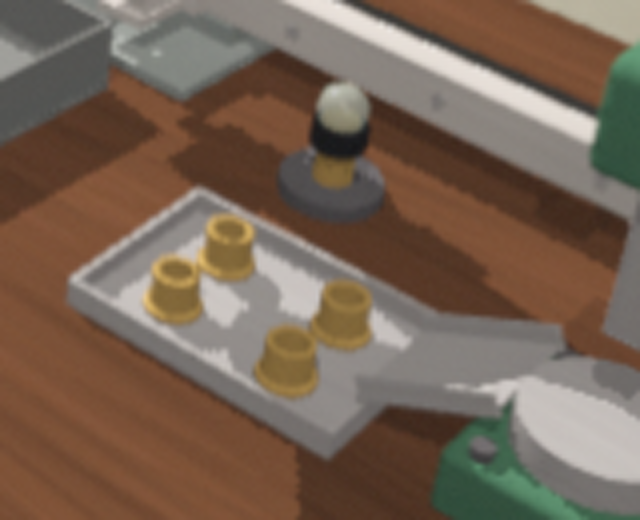

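View pics/top21.png

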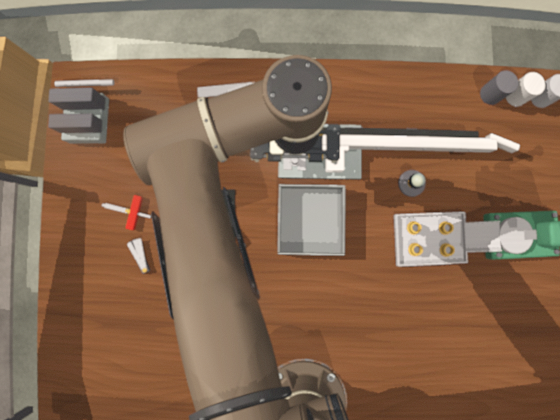

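Pin hangs in the notch; knob top seen at (310,193.6), matching the prediction for a seated pin. Four bushings still in the tray; locate from the side view.

```bash
python3 - <<'E'
from h import *
s=load('side21');c=load('top21')
for p in((230,227),(177,269),(346,293),(291,341)): print(onz(s,300+(p[0]+.5)/4-.5,220+(p[1]+.5)/4-.5,.034))
for p in((415.6,227.8),(447.6,227.8),(417,249.6),(448.6,249.8)): print(onz(c,*p,.034))
im=cv2.imread('pics/top21.png');cv2.imwrite('pics/zb2.png',cv2.resize(im[205:270,390:475],None,fx=7,fy=7,interpolation=cv2.INTER_CUBIC))
E
```

```text
[ 0.50123184 -0.29742075  0.034     ]
[ 0.43950151 -0.30272564  0.034     ]
[ 0.50279117 -0.38970532  0.034     ]
[ 0.43833788 -0.39430398  0.034     ]
[ 0.49760603 -0.30075546  0.034     ]
[ 0.49932413 -0.39175818  0.034     ]
[ 0.43728643 -0.30514381  0.034     ]
[ 0.43813418 -0.39486117  0.034     ]
```

View pics/zb2.png

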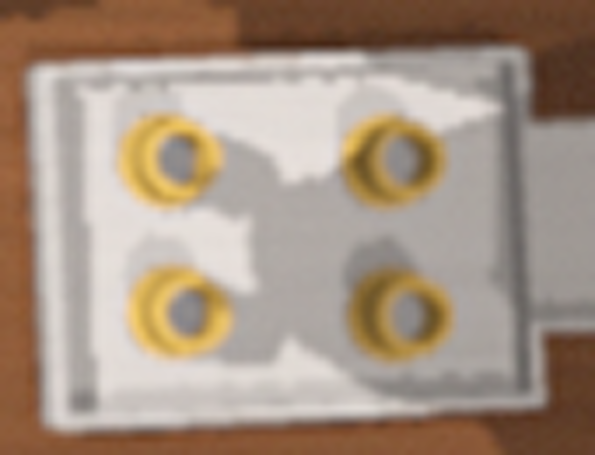

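```bash
python3 - <<'E'
from h import *
go(.4995,-.299,.12,0)
go(.4995,-.299,.018,0,[.4995,-.299,.12,0])
E
```

```text
dp [-167.5  339.    85.6] yaw 0.0 rows>= 8
dp [  0.  -0. 102.] yaw 0.0 rows>= 3
```

apply_moves(commands=[{"grip": 0.55, "dp": [-168, 339, 60], "yaw": 0}, {"grip": 0.55, "dp": [-168, 339, 60], "yaw": 0}, {"grip": 0.55, "dp": [-168, 339, 60], "yaw": 0}, {"grip": 0.55, "dp": [-168, 339, 60], "yaw": 0}, {"grip": 0.55, "dp": [-168, 339, 60], "yaw": 0}, {"grip": 0.55, "dp": [-168, 339, 60], "yaw": 0}, {"grip": 0.55, "dp": [-168, 339, 60], "yaw": 0}, {"grip": 0.55, "dp": [-168, 339, 60], "yaw": 0}, {"grip": 0.55, "dp": [-168, 339, 60], "yaw": 0}])

```text
time_s: 27.95
tcp_pos: [0.4998, -0.2983, 0.1453]
eef_rot: [-180.0, 0.0, 0.1]
contact_force: [0.1, 0.4, 0.1]
gripper_width: 0.048
```

```bash
python3 - <<'E'
from h import *
go(.4995,-.299,.018,0)
sj('side22',(220,350,300,460),4)
E
```

```text
dp [ -0.3   0.7 127.3] yaw 0.0012 rows>= 4
```

View pics/zside22.png

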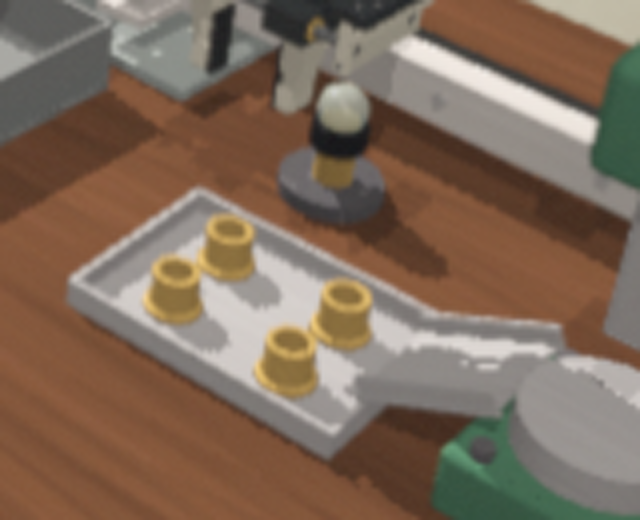

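Bushings unchanged, gripper above the far-left one. Descend, grip, lift.

apply_moves(commands=[{"grip": 0.55, "dp": [0, 1, 60], "yaw": 0}, {"grip": 0.55, "dp": [0, 1, 105], "yaw": 0}, {"grip": 0.55, "dp": [0, 1, 126], "yaw": 0}, {"grip": 0.55, "dp": [0, 1, 126], "yaw": 0}, {"grip": 0, "dp": [0, 1, 126], "yaw": 0}, {"grip": 0, "dp": [0, 1, 126], "yaw": 0}, {"grip": 0, "dp": [0, 1, 126], "yaw": 0}, {"grip": 0, "dp": [0, 1, 126], "yaw": 0}, {"grip": 0, "dp": [0, 1, 100], "yaw": 0}, {"grip": 0, "dp": [0, 1, 50], "yaw": 0}, {"grip": 0, "dp": [0, 1, 0], "yaw": 0}, {"grip": 0, "dp": [0, 1, 0], "yaw": 0}], newtons=25)

```text
time_s: 29.5
tcp_pos: [0.5017, -0.3011, 0.1504]
eef_rot: [179.9, -0.5, 0.0]
contact_force: [0.2, 0.1, -1.8]
gripper_width: 0.0312
```

```bash
python3 - <<'E'
from h import *
go(.513-.06,-.011-.02,.145,0)
sj('side23',(160,350,220,440),3)
E
```

```text
dp [ -48.5 -270.1    5.4] yaw 0.0005 rows>= 6
```

View pics/zside23.png

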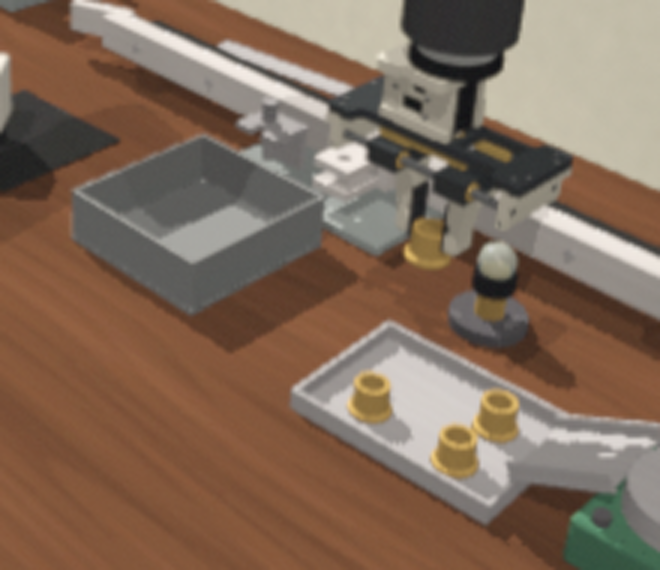

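Bushing held (crop (428,240)). Carry to the tote.

apply_moves(commands=[{"grip": 0, "dp": [-48, -270, 0], "yaw": 0}, {"grip": 0, "dp": [-48, -270, 0], "yaw": 0}, {"grip": 0, "dp": [-48, -270, 0], "yaw": 0}, {"grip": 0, "dp": [-48, -270, 0], "yaw": 0}, {"grip": 0, "dp": [-48, -270, 0], "yaw": 0}, {"grip": 0, "dp": [-48, -270, 0], "yaw": 0}, {"grip": 0, "dp": [-48, -270, 0], "yaw": 0}], newtons=25)

```text
time_s: 30.42
tcp_pos: [0.4507, -0.0305, 0.1449]
eef_rot: [180.0, 0.1, 0.0]
contact_force: [-0.1, -0.0, -0.9]
gripper_width: 0.0315
```

apply_moves(commands=[{"grip": 0, "dp": [0, 0, 60], "yaw": 0}, {"grip": 0, "dp": [0, 0, 110], "yaw": 0}, {"grip": 0, "dp": [0, 0, 120], "yaw": 0}, {"grip": 0, "dp": [0, 0, 120], "yaw": 0}, {"grip": 0.5, "dp": [0, 0, 120], "yaw": 0}, {"grip": 0.55, "dp": [0, 0, 120], "yaw": 0}, {"grip": 0.55, "dp": [0, 0, 120], "yaw": 0}, {"grip": 0.55, "dp": [0, 0, 60], "yaw": 0}, {"grip": 0.55, "dp": [0, 0, 0], "yaw": 0}, {"grip": 0.55, "dp": [0, 0, 0], "yaw": 0}], newtons=25)

```text
time_s: 31.68
tcp_pos: [0.4543, -0.0293, 0.1508]
eef_rot: [-179.8, -0.6, 0.1]
contact_force: [0.1, -0.5, -1.0]
gripper_width: 0.0483
```

```bash
python3 - <<'E'
from h import *
go(.4385,-.3035,.145,0)
sj('side24',(160,350,220,440),3)
E
```

```text
dp [-16.2 274.2   5.8] yaw 0.0012 rows>= 6
```

View pics/zside24.png

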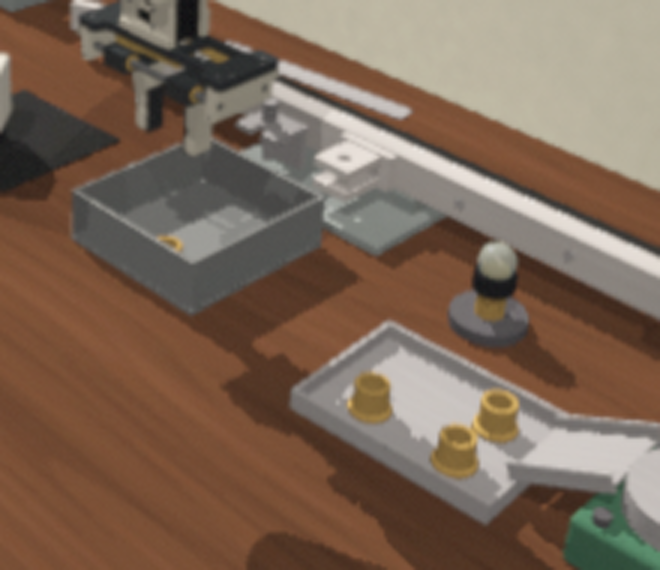

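First bushing is in the tote (crop (172,243)); other three unchanged. Next: near-left one.

apply_moves(commands=[{"grip": 0.55, "dp": [-16, 274, 4], "yaw": 0}, {"grip": 0.55, "dp": [-16, 274, 4], "yaw": 0}, {"grip": 0.55, "dp": [-16, 274, 4], "yaw": 0}, {"grip": 0.55, "dp": [-16, 274, 4], "yaw": 0}, {"grip": 0.55, "dp": [-16, 274, 4], "yaw": 0}, {"grip": 0.55, "dp": [-16, 274, 4], "yaw": 0}, {"grip": 0.55, "dp": [-16, 274, 4], "yaw": 0}], newtons=25)

```text
time_s: 32.6
tcp_pos: [0.4347, -0.3036, 0.1408]
eef_rot: [-180.0, 0.1, -0.0]
contact_force: [0.1, 0.1, -0.6]
gripper_width: 0.048
```

```bash
python3 - <<'E'
from h import *
go(.4385,-.3035,.018,0)
sj('side25',(220,350,300,460),4)
E
```

```text
dp [ 3.800e+00 -1.000e-01  1.228e+02] yaw -0.0001 rows>= 3
```

View pics/zside25.png

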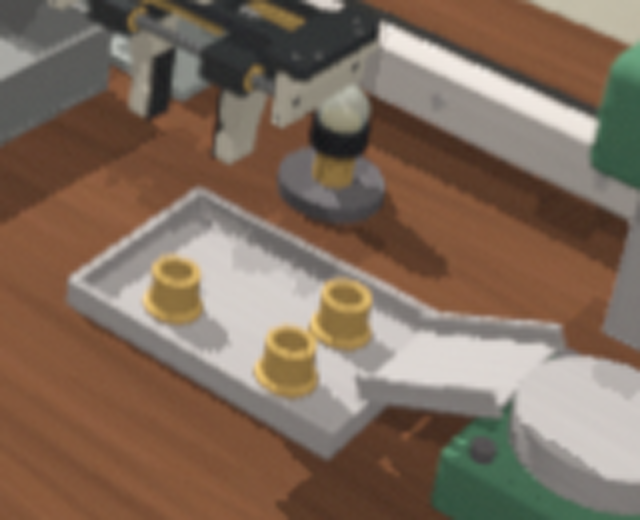

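Unchanged; grasp it.

apply_moves(commands=[{"grip": 0.55, "dp": [3, 0, 60], "yaw": 0}, {"grip": 0.55, "dp": [3, 0, 105], "yaw": 0}, {"grip": 0.55, "dp": [3, 0, 122], "yaw": 0}, {"grip": 0.55, "dp": [3, 0, 122], "yaw": 0}, {"grip": 0, "dp": [3, 0, 122], "yaw": 0}, {"grip": 0, "dp": [3, 0, 122], "yaw": 0}, {"grip": 0, "dp": [3, 0, 122], "yaw": 0}, {"grip": 0, "dp": [3, 0, 122], "yaw": 0}, {"grip": 0, "dp": [3, 0, 100], "yaw": 0}, {"grip": 0, "dp": [3, 0, 50], "yaw": 0}, {"grip": 0, "dp": [3, 0, 0], "yaw": 0}, {"grip": 0, "dp": [3, 0, 0], "yaw": 0}], newtons=25)

```text
time_s: 34.15
tcp_pos: [0.4407, -0.3052, 0.1461]
eef_rot: [179.8, -0.5, 0.0]
contact_force: [0.2, 0.7, -2.5]
gripper_width: 0.0319
```

```bash
python3 - <<'E'
from h import *
go(.513-.015,-.011+.02,.145,0)
sj('side26',(160,350,220,440),3)
E
```

```text
dp [  57.5 -314.1    1.1] yaw 0.0005 rows>= 7
```

View pics/zside26.png

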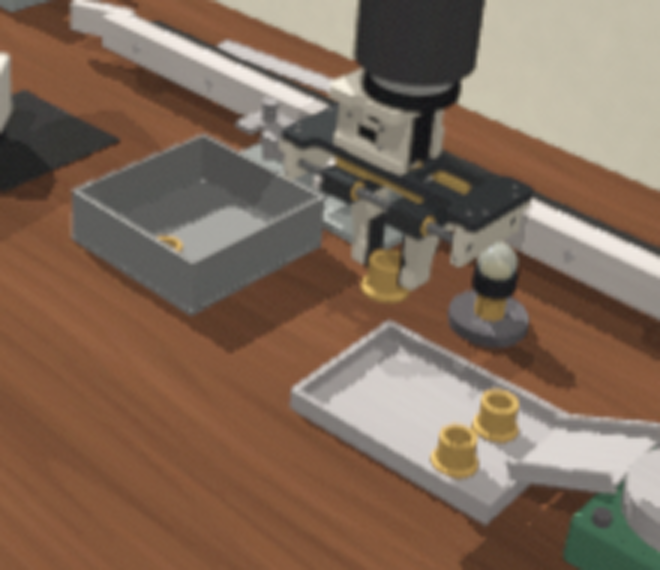

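Held. Carry to the tote and release.

apply_moves(commands=[{"grip": 0, "dp": [57, -314, 0], "yaw": 0}, {"grip": 0, "dp": [57, -314, 0], "yaw": 0}, {"grip": 0, "dp": [57, -314, 0], "yaw": 0}, {"grip": 0, "dp": [57, -314, 0], "yaw": 0}, {"grip": 0, "dp": [57, -314, 0], "yaw": 0}, {"grip": 0, "dp": [57, -314, 0], "yaw": 0}, {"grip": 0, "dp": [57, -314, 0], "yaw": 0}, {"grip": 0, "dp": [57, -314, 0], "yaw": 0}], newtons=25)

```text
time_s: 35.2
tcp_pos: [0.4945, 0.0087, 0.1409]
eef_rot: [180.0, 0.1, -0.1]
contact_force: [1.1, -0.5, -0.4]
gripper_width: 0.0312
```

apply_moves(commands=[{"grip": 0, "dp": [0, 0, 60], "yaw": 0}, {"grip": 0, "dp": [0, 0, 105], "yaw": 0}, {"grip": 0, "dp": [0, 0, 116], "yaw": 0}, {"grip": 0, "dp": [0, 0, 116], "yaw": 0}, {"grip": 0.5, "dp": [0, 0, 116], "yaw": 0}, {"grip": 0.55, "dp": [0, 0, 116], "yaw": 0}, {"grip": 0.55, "dp": [0, 0, 116], "yaw": 0}, {"grip": 0.55, "dp": [0, 0, 60], "yaw": 0}, {"grip": 0.55, "dp": [0, 0, 0], "yaw": 0}, {"grip": 0.55, "dp": [0, 0, 0], "yaw": 0}], newtons=25)

```text
time_s: 36.45
tcp_pos: [0.4983, 0.0109, 0.147]
eef_rot: [-179.8, -0.6, 0.1]
contact_force: [0.2, 0.0, -0.1]
gripper_width: 0.0485
```

```bash
python3 - <<'E'
from h import *
go(.501,-.3905,.145,0)
c=sj('side27',(160,350,220,440),3)
print(proj(c,[.501,-.3905,.034])); print(proj(c,[.4385,-.394,.034]))
E
```

```text
dp [  2.2 401.4   2. ] yaw 0.0012 rows>= 8
[385.97415834 293.32382395]
[372.31429178 304.78391773]
```

View pics/zside27.png

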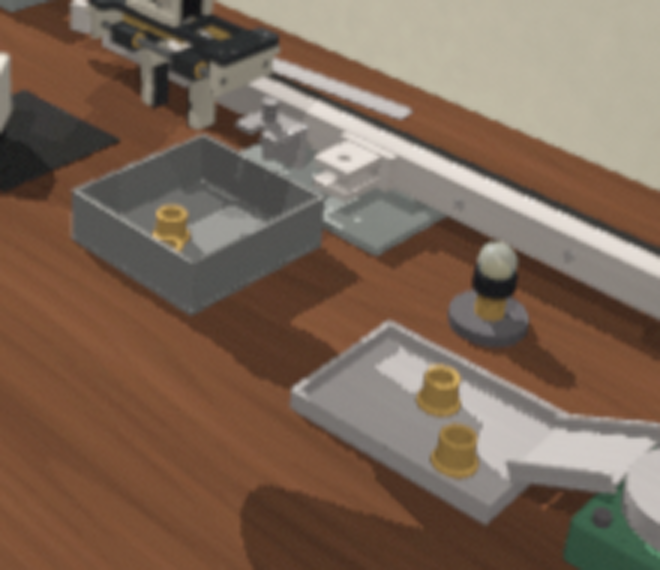

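Two in the tote; the far-right bushing was knocked: top now at (440,375) in the crop instead of (498,398). Relocate it.

```bash
python3 - <<'E'
from h import *
s=load('side27')
for p in((441,376),(458,437),(172,212)): print(onz(s,220+(p[0]+.5)/3-.5,160+(p[1]+.5)/3-.5,.034))
sj('top28',(205,270,390,475),7,'top')
E
```

```text
[ 0.49085988 -0.33703249  0.034     ]
[ 0.43687415 -0.39526382  0.034     ]
[0.4976601  0.01449527 0.034     ]
```

View pics/ztop28.png

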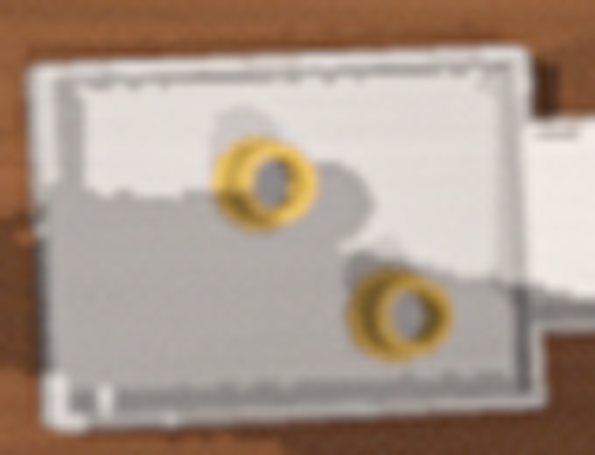

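```bash
python3 - <<'E'
from h import *
c=load('top28');print(onz(c,390+275.5/7-.5,205+183.5/7-.5,.034))
go(.489,-.338,.145,0)
E
```

```text
[ 0.4902186 -0.3383078  0.034    ]
dp [ -6.5 348.1  -2.4] yaw 0.0002 rows>= 7
```

apply_moves(commands=[{"grip": 0.55, "dp": [-6, 348, 0], "yaw": 0}, {"grip": 0.55, "dp": [-6, 348, 0], "yaw": 0}, {"grip": 0.55, "dp": [-6, 348, 0], "yaw": 0}, {"grip": 0.55, "dp": [-6, 348, 0], "yaw": 0}, {"grip": 0.55, "dp": [-6, 348, 0], "yaw": 0}, {"grip": 0.55, "dp": [-6, 348, 0], "yaw": 0}, {"grip": 0.55, "dp": [-6, 348, 0], "yaw": 0}, {"grip": 0.55, "dp": [-6, 348, 0], "yaw": 0}, {"grip": 0.55, "dp": [-6, 348, 0], "yaw": 0}], newtons=25)

```text
time_s: 37.67
tcp_pos: [0.4892, -0.3371, 0.1412]
eef_rot: [-180.0, 0.0, 0.1]
contact_force: [0.3, -0.2, -0.8]
gripper_width: 0.0479
```

```bash
python3 - <<'E'
from h import *
go(.4895,-.338,.018,0)
sj('side29',(220,350,300,460),4)
E
```

```text
dp [  0.3   0.9 123.2] yaw 0.0013 rows>= 3
```

View pics/zside29.png

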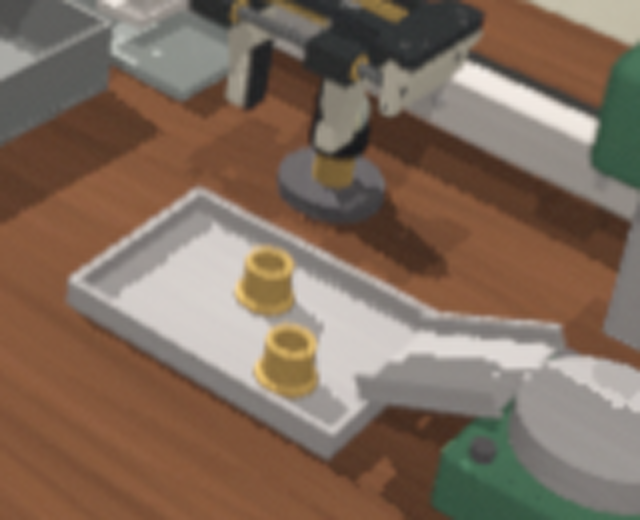

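apply_moves(commands=[{"grip": 0.55, "dp": [0, 1, 60], "yaw": 0}, {"grip": 0.55, "dp": [0, 1, 105], "yaw": 0}, {"grip": 0.55, "dp": [0, 1, 122], "yaw": 0}, {"grip": 0.55, "dp": [0, 1, 122], "yaw": 0}, {"grip": 0, "dp": [0, 1, 122], "yaw": 0}, {"grip": 0, "dp": [0, 1, 122], "yaw": 0}, {"grip": 0, "dp": [0, 1, 122], "yaw": 0}, {"grip": 0, "dp": [0, 1, 122], "yaw": 0}, {"grip": 0, "dp": [0, 1, 100], "yaw": 0}, {"grip": 0, "dp": [0, 1, 50], "yaw": 0}, {"grip": 0, "dp": [0, 1, 0], "yaw": 0}, {"grip": 0, "dp": [0, 1, 0], "yaw": 0}], newtons=25)

```text
time_s: 39.22
tcp_pos: [0.4917, -0.3403, 0.1467]
eef_rot: [179.8, -0.5, 0.0]
contact_force: [0.2, -0.5, -1.7]
gripper_width: 0.0311
```

```bash
python3 - <<'E'
from h import *
go(.513+.025,-.011-.02,.145,0)
sj('side30',(160,350,220,440),3)
E
```

```text
dp [  46.5 -309.3    1.7] yaw 0.0007 rows>= 7
```

View pics/zside30.png

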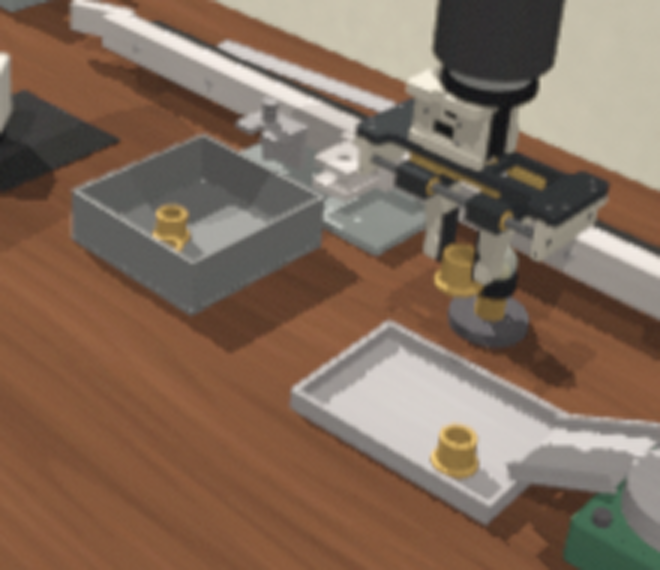

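apply_moves(commands=[{"grip": 0, "dp": [47, -309, 0], "yaw": 0}, {"grip": 0, "dp": [47, -309, 0], "yaw": 0}, {"grip": 0, "dp": [47, -309, 0], "yaw": 0}, {"grip": 0, "dp": [47, -309, 0], "yaw": 0}, {"grip": 0, "dp": [47, -309, 0], "yaw": 0}, {"grip": 0, "dp": [47, -309, 0], "yaw": 0}, {"grip": 0, "dp": [47, -309, 0], "yaw": 0}, {"grip": 0, "dp": [47, -309, 0], "yaw": 0}, {"grip": 0, "dp": [47, -309, 0], "yaw": 0}], newtons=25)

```text
time_s: 40.4
tcp_pos: [0.5359, -0.0313, 0.1413]
eef_rot: [180.0, 0.0, -0.1]
contact_force: [-0.2, -0.1, -0.3]
gripper_width: 0.0312
```

apply_moves(commands=[{"grip": 0, "dp": [0, 0, 60], "yaw": 0}, {"grip": 0, "dp": [0, 0, 105], "yaw": 0}, {"grip": 0, "dp": [0, 0, 116], "yaw": 0}, {"grip": 0, "dp": [0, 0, 116], "yaw": 0}, {"grip": 0.5, "dp": [0, 0, 116], "yaw": 0}, {"grip": 0.55, "dp": [0, 0, 116], "yaw": 0}, {"grip": 0.55, "dp": [0, 0, 116], "yaw": 0}, {"grip": 0.55, "dp": [0, 0, 60], "yaw": 0}, {"grip": 0.55, "dp": [0, 0, 0], "yaw": 0}, {"grip": 0.55, "dp": [0, 0, 0], "yaw": 0}], newtons=25)

```text
time_s: 41.65
tcp_pos: [0.5395, -0.0295, 0.1473]
eef_rot: [-179.9, -0.6, 0.1]
contact_force: [-0.1, 0.4, -1.3]
gripper_width: 0.0483
```

```bash
python3 - <<'E'
from h import *
go(.438,-.394,.145,0)
c=sj('side31',(160,350,220,440),3)
E
```

```text
dp [-101.9  364.4    2.3] yaw 0.0012 rows>= 8
```

View pics/zside31.png

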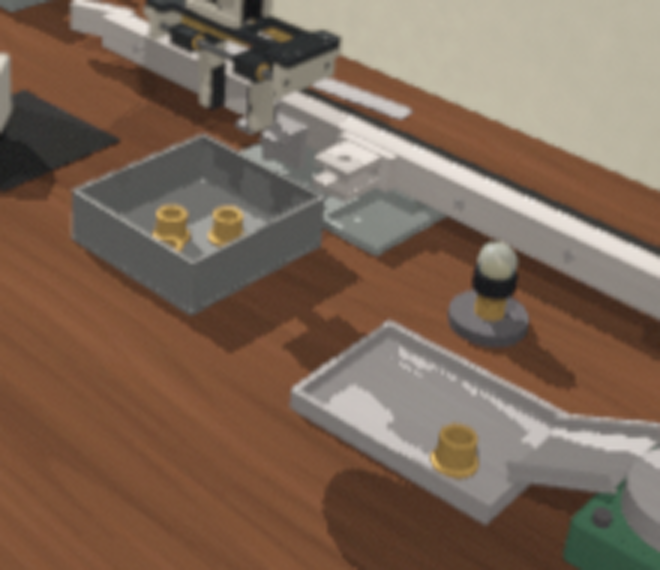

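Three in the tote; last one unmoved at (457,437) in the crop.

apply_moves(commands=[{"grip": 0.55, "dp": [-101, 364, 0], "yaw": 0}, {"grip": 0.55, "dp": [-101, 364, 0], "yaw": 0}, {"grip": 0.55, "dp": [-101, 364, 0], "yaw": 0}, {"grip": 0.55, "dp": [-101, 364, 0], "yaw": 0}, {"grip": 0.55, "dp": [-101, 364, 0], "yaw": 0}, {"grip": 0.55, "dp": [-101, 364, 0], "yaw": 0}, {"grip": 0.55, "dp": [-101, 364, 0], "yaw": 0}, {"grip": 0.55, "dp": [-101, 364, 0], "yaw": 0}, {"grip": 0.55, "dp": [-101, 364, 0], "yaw": 0}, {"grip": 0.55, "dp": [-101, 364, 0], "yaw": 0}], newtons=25)

```text
time_s: 42.95
tcp_pos: [0.4359, -0.393, 0.1417]
eef_rot: [-180.0, -0.0, 0.1]
contact_force: [-0.1, -0.6, 1.0]
gripper_width: 0.0484
```

```bash
python3 - <<'E'
from h import *
go(.4378,-.3945,.018,0)
sj('side32',(220,350,300,460),4)
E
```

```text
dp [  1.9   1.5 123.7] yaw 0.0022 rows>= 3
```

View pics/zside32.png

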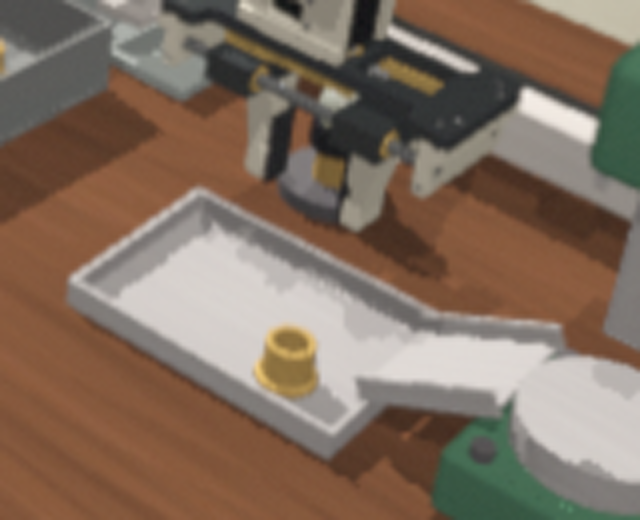

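apply_moves(commands=[{"grip": 0.55, "dp": [1, 1, 60], "yaw": 0}, {"grip": 0.55, "dp": [1, 1, 105], "yaw": 0}, {"grip": 0.55, "dp": [1, 1, 121], "yaw": 0}, {"grip": 0.55, "dp": [1, 1, 121], "yaw": 0}, {"grip": 0, "dp": [1, 1, 121], "yaw": 0}, {"grip": 0, "dp": [1, 1, 121], "yaw": 0}, {"grip": 0, "dp": [1, 1, 121], "yaw": 0}, {"grip": 0, "dp": [1, 1, 121], "yaw": 0}, {"grip": 0, "dp": [1, 1, 100], "yaw": 0}, {"grip": 0, "dp": [1, 1, 50], "yaw": 0}, {"grip": 0, "dp": [1, 1, 0], "yaw": 0}, {"grip": 0, "dp": [1, 1, 0], "yaw": 0}], newtons=25)

```text
time_s: 44.5
tcp_pos: [0.4386, -0.3966, 0.1466]
eef_rot: [179.8, -0.4, 0.0]
contact_force: [-0.0, 0.0, -2.0]
gripper_width: 0.0309
```

```bash
python3 - <<'E'
from h import *
go(.513+.058,-.011+.02,.145,0)
sj('side33',(160,350,220,440),3)
E
```

```text
dp [ 132.7 -405.5    1.6] yaw 0.0007 rows>= 8
```

View pics/zside33.png

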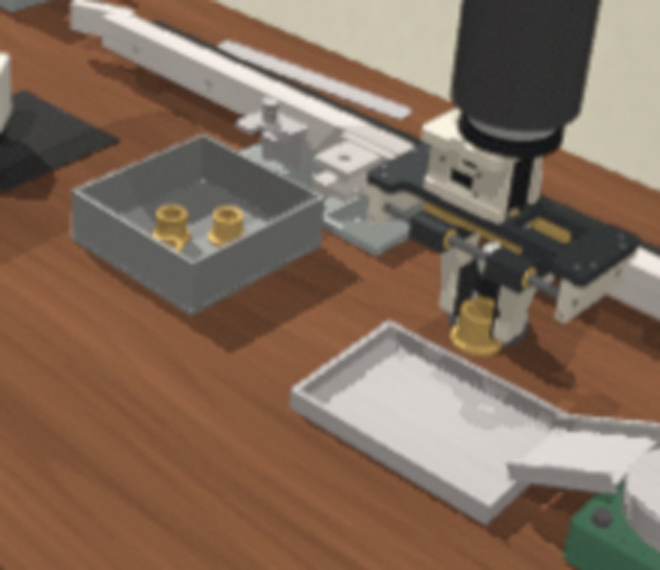

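apply_moves(commands=[{"grip": 0, "dp": [131, -405, 0], "yaw": 0}, {"grip": 0, "dp": [131, -405, 0], "yaw": 0}, {"grip": 0, "dp": [131, -405, 0], "yaw": 0}, {"grip": 0, "dp": [131, -405, 0], "yaw": 0}, {"grip": 0, "dp": [131, -405, 0], "yaw": 0}, {"grip": 0, "dp": [131, -405, 0], "yaw": 0}, {"grip": 0, "dp": [131, -405, 0], "yaw": 0}, {"grip": 0, "dp": [131, -405, 0], "yaw": 0}, {"grip": 0, "dp": [131, -405, 0], "yaw": 0}, {"grip": 0, "dp": [131, -405, 0], "yaw": 0}], newtons=25)

```text
time_s: 45.8
tcp_pos: [0.5664, 0.0088, 0.141]
eef_rot: [180.0, 0.1, -0.1]
contact_force: [0.4, 0.2, -1.0]
gripper_width: 0.0313
```

apply_moves(commands=[{"grip": 0, "dp": [0, 0, 60], "yaw": 0}, {"grip": 0, "dp": [0, 0, 105], "yaw": 0}, {"grip": 0, "dp": [0, 0, 116], "yaw": 0}, {"grip": 0, "dp": [0, 0, 116], "yaw": 0}, {"grip": 0.5, "dp": [0, 0, 116], "yaw": 0}, {"grip": 0.55, "dp": [0, 0, 116], "yaw": 0}, {"grip": 0.55, "dp": [0, 0, 116], "yaw": 0}, {"grip": 0.55, "dp": [0, 0, 60], "yaw": 0}, {"grip": 0.55, "dp": [0, 0, 0], "yaw": 0}, {"grip": 0.55, "dp": [0, 0, 0], "yaw": 0}, {"grip": 0.55, "dp": [0, 0, 0], "yaw": 0}], newtons=25)

```text
time_s: 47.18
tcp_pos: [0.567, 0.01, 0.142]
eef_rot: [-180.0, -0.1, 0.0]
contact_force: [0.2, -0.3, -0.3]
gripper_width: 0.0482
```

```bash
python3 - <<'E'
from h import *
c=sj('side34',(130,320,160,390),3)
print(proj(c,[.6685,.0398,.097]))
E
```

```text
[310.08852382 193.6636252 ]
```

View pics/zside34.png

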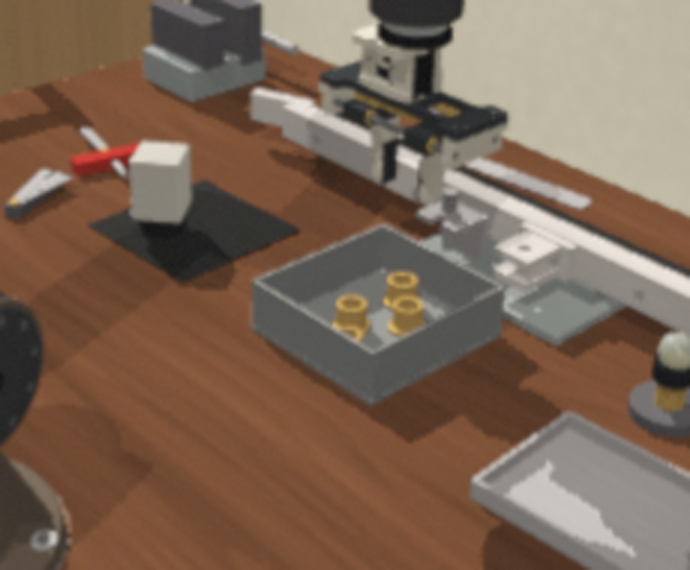

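All four bushings in the tote (crop (345–405,280–335)), pin at (450,195), jar still inverted at (160,185). Now move above the jar, re-checking the notch from the top on the way.

```bash
python3 - <<'E'
from h import *
go(.475,.315,.19,-50)
E
```

```text
dp [ -91.5 -305.2  -49. ] yaw 0.8727 rows>= 7
```

apply_moves(commands=[{"grip": 1, "dp": [-20, -50, -50], "yaw": 0.15}, {"grip": 1, "dp": [-91, -305, -50], "yaw": 0.873}, {"grip": 1, "dp": [-91, -305, -50], "yaw": 0.873}, {"grip": 1, "dp": [-91, -305, -50], "yaw": 0.873}, {"grip": 1, "dp": [-91, -305, -50], "yaw": 0.873}, {"grip": 1, "dp": [-91, -305, -50], "yaw": 0.873}, {"grip": 1, "dp": [-91, -305, -50], "yaw": 0.873}, {"grip": 1, "dp": [-91, -305, -50], "yaw": 0.873}, {"grip": 1, "dp": [-91, -305, -50], "yaw": 0.873}, {"grip": 1, "dp": [-91, -305, -50], "yaw": 0.873}])

```text
time_s: 48.48
tcp_pos: [0.4764, 0.3139, 0.1915]
eef_rot: [180.0, -0.0, -50.1]
contact_force: [-0.6, -0.0, 0.0]
gripper_width: 0.0878
```

```bash
python3 - <<'E'
from h import *
c=sj('top35',(120,260,270,370),5,'top')
print(proj(c,[.6685,.0398,.097]))
sj('side35',(130,230,170,270),6)
R=rot([0,0,-50]); u=R[:,0]
t=np.array([.475,.315,.044])-.005*u   # trailing of +x tip direction
go(*t,-50)
E
```

```text
[294.37308421 159.86112261]
dp [ -6.5   0.5 147.6] yaw -0.0012 rows>= 4
```

View pics/ztop35.png

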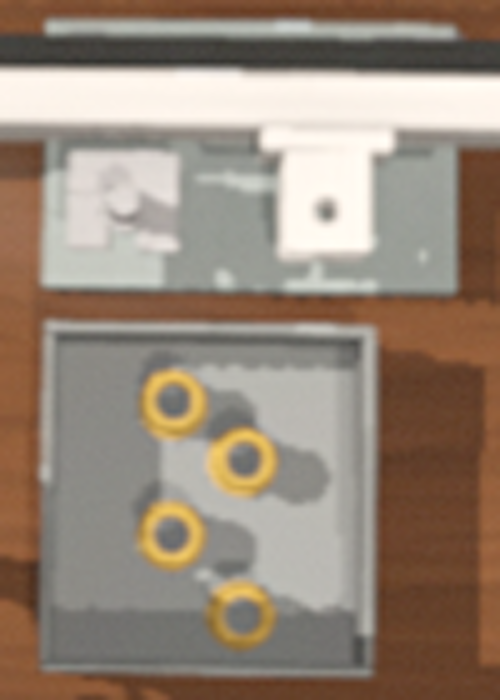

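View pics/zside35.png

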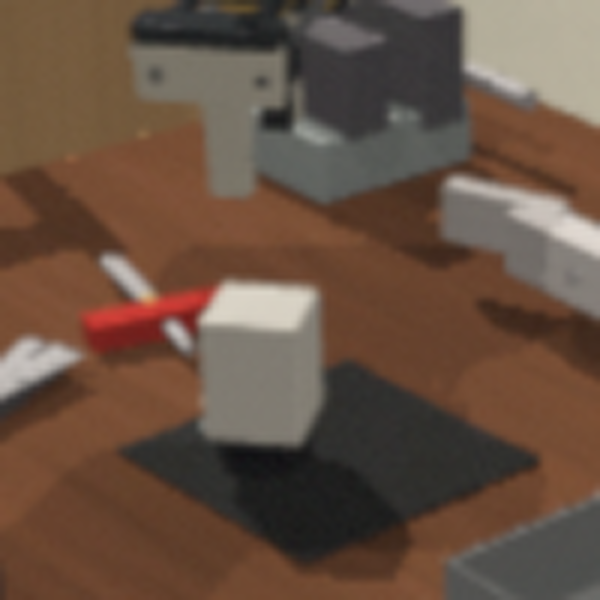

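Pin knob at (124,200) in the crop vs predicted (122,199); all four bushings within the tote; jar still on its lid. Now turn the jar back: grip and tip towards +tool x.

apply_moves(commands=[{"grip": 1, "dp": [-6, 0, 60], "yaw": 0}, {"grip": 1, "dp": [-6, 0, 110], "yaw": 0}, {"grip": 1, "dp": [-6, 0, 146], "yaw": 0}, {"grip": 1, "dp": [-6, 0, 146], "yaw": 0}, {"grip": 0, "dp": [-6, 0, 146], "yaw": 0}, {"grip": 0, "dp": [-6, 0, 146], "yaw": 0}, {"grip": 0, "dp": [-6, 0, 146], "yaw": 0}, {"grip": 0, "dp": [-6, 0, 146], "yaw": 0}, {"grip": 0, "dp": [-6, 0, 146], "yaw": 0}], newtons=6)

```text
time_s: 49.7
tcp_pos: [0.4722, 0.3194, 0.0465]
eef_rot: [-180.0, 0.0, -50.0]
contact_force: [-2.4, -1.3, 7.2]
gripper_width: 0.0581
```

apply_moves(commands=[{"grip": 0, "dp": [8, 0, -1], "yaw": 0}, {"grip": 0, "dp": [16, 0, -4], "yaw": 0}, {"grip": 0, "dp": [25, 0, -5], "yaw": 0}, {"grip": 0, "dp": [34, 0, -6], "yaw": 0}, {"grip": 0, "dp": [45, 0, -5], "yaw": 0}, {"grip": 0, "dp": [56, 0, -2], "yaw": 0}, {"grip": 0, "dp": [66, 0, 3], "yaw": 0}, {"grip": 0, "dp": [66, 0, 3], "yaw": 0}], newtons=5)

```text
time_s: 50.7
tcp_pos: [0.5152, 0.2682, 0.0423]
eef_rot: [180.0, -0.0, -50.1]
contact_force: [0.6, 0.0, -1.2]
gripper_width: 0.0581
```

```bash
python3 - <<'E'
from h import *
sj('side36',(130,230,170,270),6)
E
```

```text
(no output)
```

View pics/zside36.png

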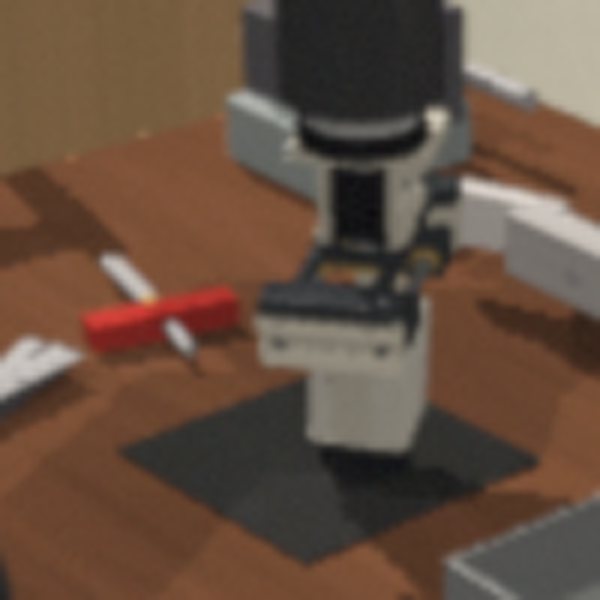

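It slid rather than tipped. Drag back while pressing down, with the lightest grip.

apply_moves(commands=[{"grip": 0, "dp": [0, 0, 2], "yaw": 0}, {"grip": 0, "dp": [-8, 0, 3], "yaw": 0}, {"grip": 0, "dp": [-16, 0, 2], "yaw": 0}, {"grip": 0, "dp": [-24, 0, 1], "yaw": 0}, {"grip": 0, "dp": [-32, 0, 0], "yaw": 0}, {"grip": 0, "dp": [-40, 0, 0], "yaw": 0}, {"grip": 0, "dp": [-40, 0, 0], "yaw": 0}], newtons=3)

```text
time_s: 51.62
tcp_pos: [0.4885, 0.3001, 0.0425]
eef_rot: [180.0, 0.0, -50.0]
contact_force: [-0.2, 1.1, -2.9]
gripper_width: 0.0578
```

```bash
python3 - <<'E'
from h import *
sj('side37',(130,230,170,270),6)
E
```

```text
(no output)
```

View pics/zside37.png

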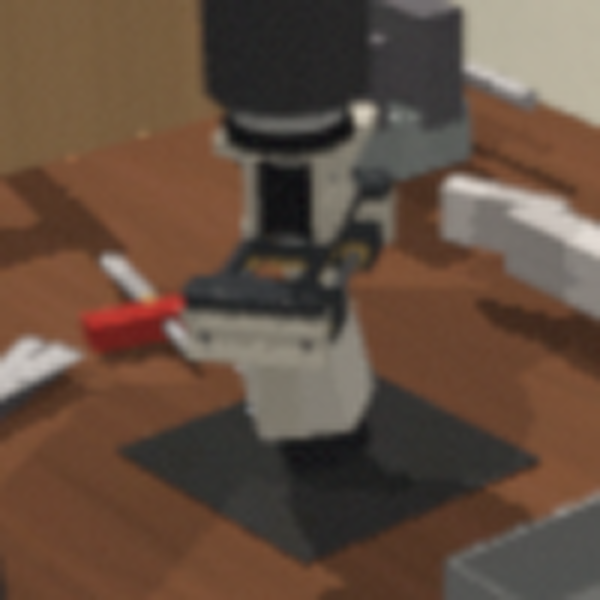

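Now tipping towards -tool x (~15–20°). Continue with descent.

apply_moves(commands=[{"grip": 0, "dp": [-10, 0, -1], "yaw": 0}, {"grip": 0, "dp": [-20, 0, -1], "yaw": 0}, {"grip": 0, "dp": [-30, 0, 1], "yaw": 0}, {"grip": 0, "dp": [-40, 0, 4], "yaw": 0}, {"grip": 0, "dp": [-50, 0, 9], "yaw": 0}, {"grip": 0, "dp": [-58, 0, 14], "yaw": 0}, {"grip": 0, "dp": [-58, 0, 14], "yaw": 0}], newtons=3)

```text
time_s: 52.55
tcp_pos: [0.4512, 0.3447, 0.028]
eef_rot: [180.0, 0.0, -50.0]
contact_force: [-0.6, 0.6, -0.6]
gripper_width: 0.0581
```

```bash
python3 - <<'E'
from h import *
sj('side38',(130,230,170,270),6)
E
```

```text
(no output)
```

View pics/zside38.png

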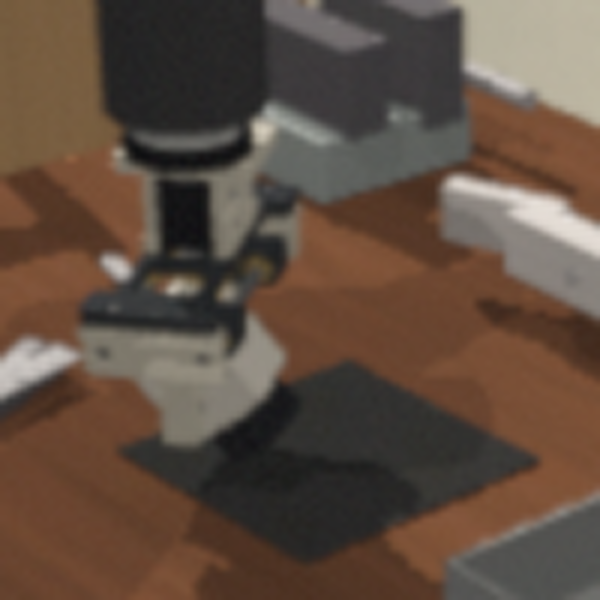

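About 50° tilted, bottom end to the left. Carry it back over the mat and lower.

apply_moves(commands=[{"grip": 0, "dp": [0, 0, 0], "yaw": 0}, {"grip": 0, "dp": [0, 0, -15], "yaw": 0}, {"grip": 0, "dp": [30, 0, -20], "yaw": 0}, {"grip": 0, "dp": [65, 0, -20], "yaw": 0}, {"grip": 0, "dp": [70, 0, -20], "yaw": 0}, {"grip": 0, "dp": [70, 0, -20], "yaw": 0}], newtons=10)

```text
time_s: 53.35
tcp_pos: [0.497, 0.29, 0.0491]
eef_rot: [-180.0, 0.0, -50.1]
contact_force: [-0.7, 0.5, -1.5]
gripper_width: 0.0581
```

apply_moves(commands=[{"grip": 0, "dp": [-3, 0, 16], "yaw": 0}, {"grip": 0, "dp": [-12, 0, 22], "yaw": 0}, {"grip": 0, "dp": [-20, 0, 26], "yaw": 0}, {"grip": 0, "dp": [-28, 0, 30], "yaw": 0}, {"grip": 0, "dp": [-32, 0, 32], "yaw": 0}, {"grip": 0, "dp": [-32, 0, 32], "yaw": 0}], newtons=3)

```text
time_s: 54.1
tcp_pos: [0.4759, 0.3154, 0.0165]
eef_rot: [-180.0, 0.0, -50.0]
contact_force: [-1.7, -0.3, -1.7]
gripper_width: 0.0578
```

```bash
python3 - <<'E'
from h import *
sj('side39',(130,230,170,270),6)
E
```

```text
(no output)
```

View pics/zside39.png

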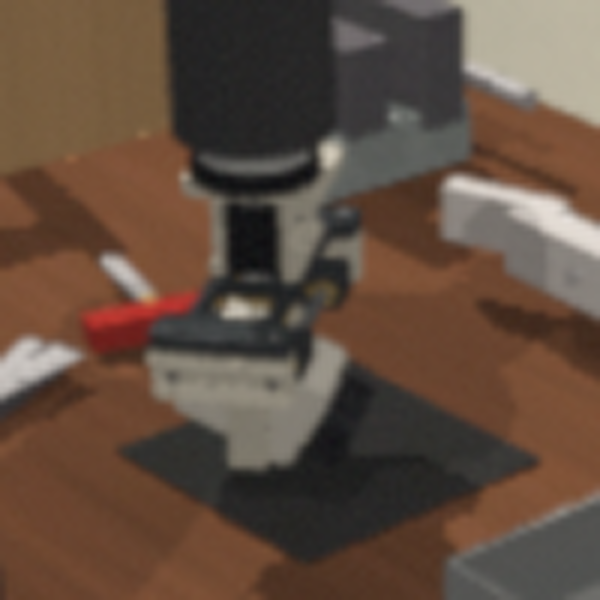

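Close to lying (~65°). Release gently so it settles on its side, then rise and look.

apply_moves(commands=[{"grip": 0.72, "dp": [0, 0, 0], "yaw": 0}, {"grip": 0.85, "dp": [0, 0, 0], "yaw": 0}, {"grip": 0.95, "dp": [0, 0, 0], "yaw": 0}, {"grip": 1, "dp": [0, 0, 0], "yaw": 0}, {"grip": 1, "dp": [0, 0, -40], "yaw": 0}, {"grip": 1, "dp": [0, 0, -90], "yaw": 0}, {"grip": 1, "dp": [0, 0, -150], "yaw": 0}, {"grip": 1, "dp": [0, 0, -150], "yaw": 0}])

```text
time_s: 55.15
tcp_pos: [0.4784, 0.3167, 0.172]
eef_rot: [-179.5, 0.0, -50.0]
contact_force: [0.2, 0.2, -0.9]
gripper_width: 0.0875
```

```bash
python3 - <<'E'
from h import *
sj('side40',(130,230,170,270),6)
sj('top40',(170,270,150,260),5,'top')
E
```

```text
(no output)
```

View pics/zside40.png

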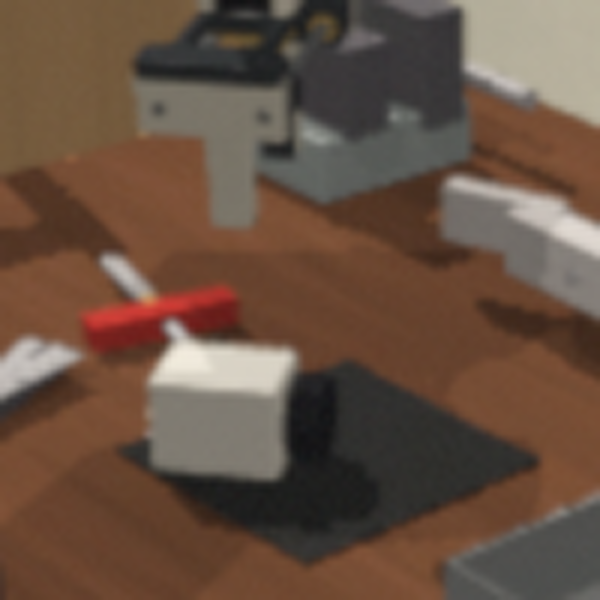

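View pics/ztop40.png

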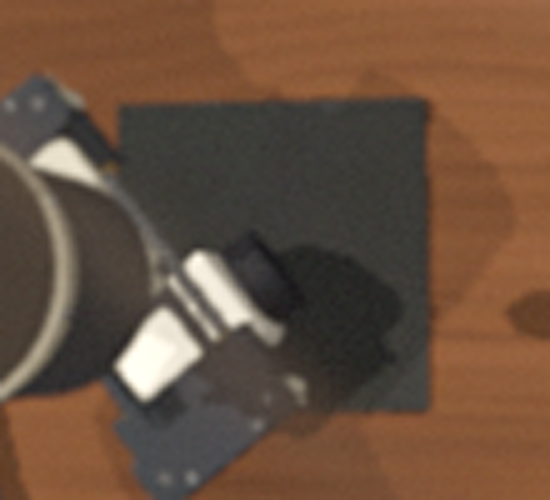

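Jar lies flat, bottom left, lid right at (315,418). Locate lid.

```bash
python3 - <<'E'
from h import *
s=load('side40');g=lambda z:onz(s,170+(z[0]+.5)/6-.5,130+(z[1]+.5)/6-.5,.061)
P=np.array([g(p) for p in((180,343),(298,348),(289,392),(151,382))]);print(np.round(P,4))
for i,j in((0,1),(3,2),(1,2),(0,3)):d=P[j]-P[i];print(np.linalg.norm(d),np.degrees(np.arctan2(d[1],d[0])))
e=(P[1]+P[2])/2;b=(P[0]+P[3])/2;print('top edge mid',e,'bot',b)
c=load('top40');f=lambda z,h:onz(c,150+(z[0]+.5)/5-.5,170+(z[1]+.5)/5-.5,h)
# lid rim far end, top-most line of the lid z=.058
print('top: body lid-edge',f((207,248),.061),f((257,322),.061), 'lid end',f((250,232),.032),f((302,298),.032))
E
```

```text
[[0.4581 0.3777 0.061 ]
 [0.5077 0.3278 0.061 ]
 [0.4696 0.2849 0.061 ]
 [0.4163 0.3457 0.061 ]]
0.07031547892676368 -45.120241518619636
0.0808519311074385 -48.74614929874969
0.05738744187575547 -131.51074583999772
0.05259682820879936 -142.5064956099544
top edge mid [0.48866192 0.30635887 0.061     ] bot [0.43719713 0.36166332 0.061     ]
top: body lid-edge [0.50717998 0.31848434 0.061     ] [0.46746212 0.28948802 0.061     ] lid end [0.51799276 0.30126331 0.032     ] [0.48177421 0.27068371 0.032     ]
```

```bash
python3 - <<'E'
from h import *
go(.496,.2955,.015,-49.5)
E
```

```text
dp [ 27.5  -2.9 152.2] yaw -0.0093 rows>= 4
```

apply_moves(commands=[{"grip": 1, "dp": [27, -1, 50], "yaw": -0.009}, {"grip": 1, "dp": [27, -1, 110], "yaw": -0.009}, {"grip": 1, "dp": [27, -1, 153], "yaw": -0.009}, {"grip": 1, "dp": [27, -1, 153], "yaw": -0.009}, {"grip": 0, "dp": [27, -1, 153], "yaw": -0.009}, {"grip": 0, "dp": [27, -1, 153], "yaw": -0.009}, {"grip": 0, "dp": [27, -1, 153], "yaw": -0.009}, {"grip": 0, "dp": [27, -1, 153], "yaw": -0.009}, {"grip": 0, "dp": [27, -1, 153], "yaw": -0.009}], newtons=6)

```text
time_s: 56.38
tcp_pos: [0.4943, 0.2948, 0.0143]
eef_rot: [-180.0, -0.0, -49.5]
contact_force: [-0.7, -1.2, 5.5]
gripper_width: 0.0519
```

Width 52 mm: on the lid. Lift along the arc towards the bottom end.

apply_moves(commands=[{"grip": 0, "dp": [-4, 0, -11], "yaw": 0}, {"grip": 0, "dp": [-10, 0, -22], "yaw": 0}, {"grip": 0, "dp": [-18, 0, -32], "yaw": 0}, {"grip": 0, "dp": [-26, 0, -41], "yaw": 0}, {"grip": 0, "dp": [-36, 0, -48], "yaw": 0}, {"grip": 0, "dp": [-46, 0, -54], "yaw": 0}, {"grip": 0, "dp": [-46, 0, -54], "yaw": 0}], newtons=5)

```text
time_s: 57.25
tcp_pos: [0.4641, 0.3307, 0.0681]
eef_rot: [-179.9, 0.0, -49.4]
contact_force: [0.6, -0.1, -1.7]
gripper_width: 0.0516
```

```bash
python3 - <<'E'
from h import *
sj('side41',(130,230,170,270),6)
E
```

```text
(no output)
```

View pics/zside41.png

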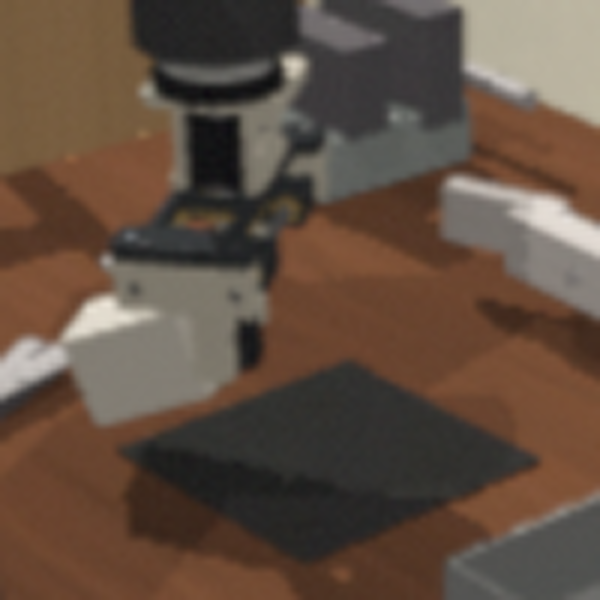

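Only ~20° of rotation and in the air; grip firmly, bring back over the mat.

apply_moves(commands=[{"grip": 0, "dp": [0, 0, 0], "yaw": 0}, {"grip": 0, "dp": [30, 0, 0], "yaw": 0}, {"grip": 0, "dp": [60, 0, 0], "yaw": 0}, {"grip": 0, "dp": [90, 0, 0], "yaw": 0}, {"grip": 0, "dp": [90, 0, 10], "yaw": 0}, {"grip": 0, "dp": [90, 0, 10], "yaw": 0}], newtons=8)

```text
time_s: 58.05
tcp_pos: [0.5221, 0.2605, 0.0563]
eef_rot: [179.9, 0.0, -49.6]
contact_force: [0.3, 1.4, -2.8]
gripper_width: 0.0518
```

apply_moves(commands=[{"grip": 0, "dp": [0, 0, 0], "yaw": 0}, {"grip": 0, "dp": [0, 0, 0], "yaw": 0}, {"grip": 0, "dp": [0, 0, 0], "yaw": 0}, {"grip": 0, "dp": [0, 0, 0], "yaw": 0}], newtons=3)

```text
time_s: 58.55
tcp_pos: [0.5228, 0.2617, 0.0578]
eef_rot: [-180.0, 0.0, -49.5]
contact_force: [0.6, -0.4, -1.7]
gripper_width: 0.0523
```

```bash
python3 - <<'E'
from h import *
sj('side42',(130,230,170,270),6)
E
```

```text
(no output)
```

View pics/zside42.png

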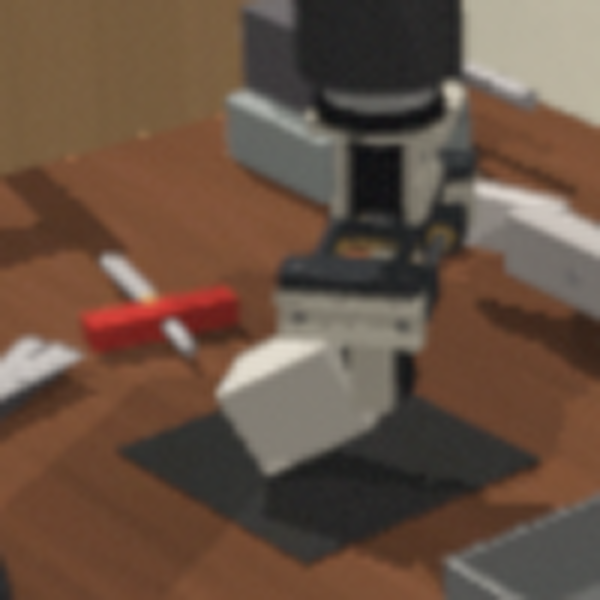

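Rotating: ~35°, bottom edge on the mat. Continue the arc at 3 N.

apply_moves(commands=[{"grip": 0, "dp": [-7, 0, -4], "yaw": 0}, {"grip": 0, "dp": [-14, 0, -8], "yaw": 0}, {"grip": 0, "dp": [-22, 0, -12], "yaw": 0}, {"grip": 0, "dp": [-30, 0, -14], "yaw": 0}, {"grip": 0, "dp": [-38, 0, -16], "yaw": 0}, {"grip": 0, "dp": [-46, 0, -17], "yaw": 0}, {"grip": 0, "dp": [-46, 0, -17], "yaw": 0}], newtons=3)

```text
time_s: 59.48
tcp_pos: [0.4937, 0.2969, 0.0766]
eef_rot: [-179.9, -0.1, -49.4]
contact_force: [0.6, -5.3, 12.6]
gripper_width: 0.0519
```

```bash
python3 - <<'E'
from h import *
sj('side43',(130,230,170,270),6)
E
```

```text
(no output)
```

View pics/zside43.png

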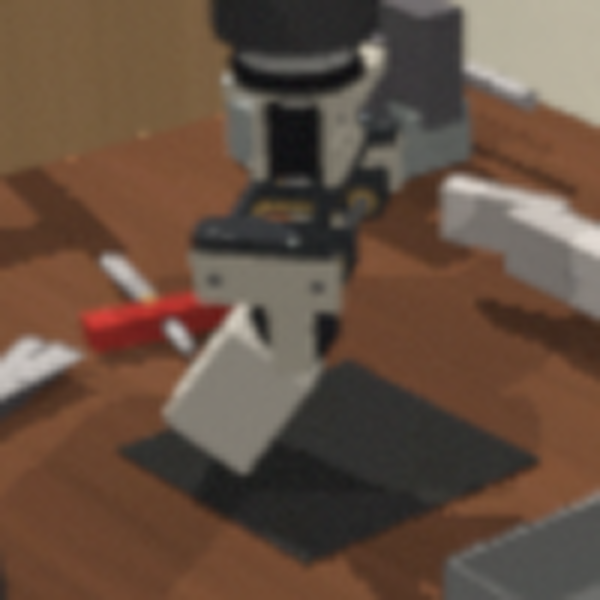

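~55°, but pressing 12 N on the mat; ease up a few mm and go on.

apply_moves(commands=[{"grip": 0, "dp": [0, 0, -4], "yaw": 0}, {"grip": 0, "dp": [-8, 0, -6], "yaw": 0}, {"grip": 0, "dp": [-16, 0, -7], "yaw": 0}, {"grip": 0, "dp": [-24, 0, -8], "yaw": 0}, {"grip": 0, "dp": [-24, 0, -8], "yaw": 0}], newtons=3)

```text
time_s: 60.15
tcp_pos: [0.4767, 0.3153, 0.0825]
eef_rot: [180.0, 0.0, -49.4]
contact_force: [-0.1, -0.5, 2.6]
gripper_width: 0.0514
```

```bash
python3 - <<'E'
from h import *
sj('side44',(130,230,170,270),6)
E
```

```text
(no output)
```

View pics/zside44.png

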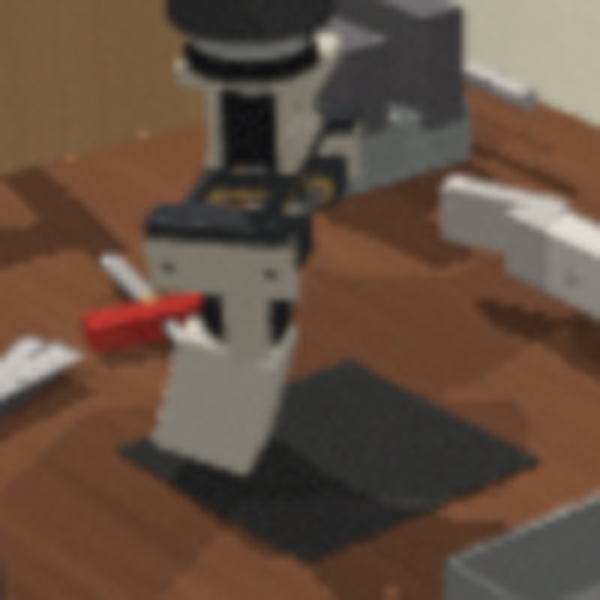

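~15° from upright. Lift, bring nearer the mat centre, set down.

apply_moves(commands=[{"grip": 0, "dp": [0, 0, -8], "yaw": 0}, {"grip": 0, "dp": [20, 0, -10], "yaw": 0}, {"grip": 0, "dp": [45, 0, -10], "yaw": 0}, {"grip": 0, "dp": [45, 0, -10], "yaw": 0}], newtons=6)

```text
time_s: 60.7
tcp_pos: [0.5075, 0.2784, 0.0923]
eef_rot: [180.0, -0.0, -49.6]
contact_force: [0.2, -0.4, -2.7]
gripper_width: 0.0517
```

apply_moves(commands=[{"grip": 0, "dp": [0, 0, 6], "yaw": 0}, {"grip": 0, "dp": [-6, 0, 10], "yaw": 0}, {"grip": 0, "dp": [-14, 0, 12], "yaw": 0}, {"grip": 0, "dp": [-22, 0, 15], "yaw": 0}, {"grip": 0, "dp": [-26, 0, 17], "yaw": 0}, {"grip": 0, "dp": [-26, 0, 17], "yaw": 0}], newtons=3)

```text
time_s: 61.45
tcp_pos: [0.4925, 0.2984, 0.0808]
eef_rot: [-179.9, -0.4, -49.3]
contact_force: [4.9, -19.9, 35.3]
gripper_width: 0.0519
```

```bash
python3 - <<'E'
from h import *
sj('side45',(130,230,170,270),6)
E
```

```text
(no output)
```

View pics/zside45.png

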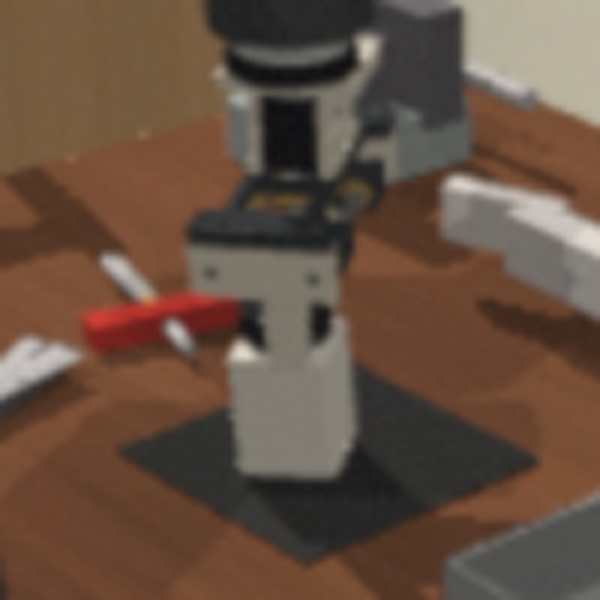

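Jar is upright, but fingertips bear on the body's shoulder (35 N). Back off immediately, then release.

apply_moves(commands=[{"grip": 0, "dp": [4, 0, -5], "yaw": 0}, {"grip": 0, "dp": [5, 0, -6], "yaw": 0}, {"grip": 0, "dp": [5, 0, -6], "yaw": 0}], newtons=3)

```text
time_s: 61.88
tcp_pos: [0.4925, 0.2966, 0.0811]
eef_rot: [180.0, 0.0, -49.5]
contact_force: [0.2, 0.3, -2.5]
gripper_width: 0.0516
```

```bash
python3 - <<'E'
from h import *
sj('side46',(130,230,170,270),6)
E
```

```text
(no output)
```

View pics/zside46.png

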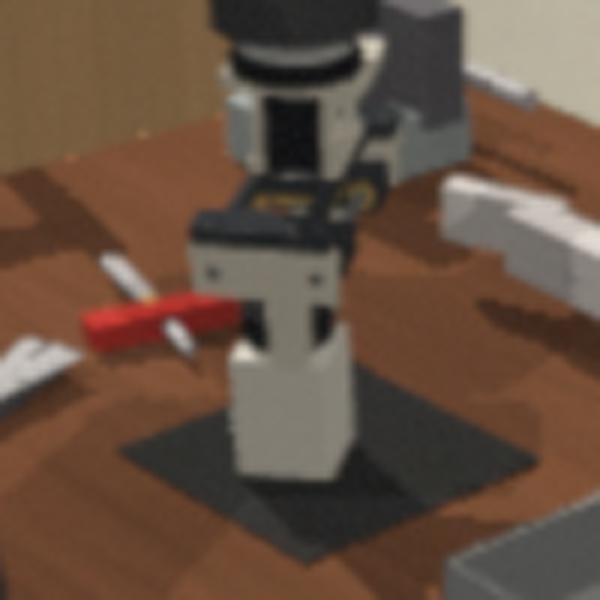

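Upright within a few degrees, no press force. Release and rise.

apply_moves(commands=[{"grip": 0.65, "dp": [0, 0, 0], "yaw": 0}, {"grip": 0.8, "dp": [0, 0, 0], "yaw": 0}, {"grip": 1, "dp": [0, 0, 0], "yaw": 0}, {"grip": 1, "dp": [0, 0, 0], "yaw": 0}, {"grip": 1, "dp": [0, 0, -60], "yaw": 0}, {"grip": 1, "dp": [0, 0, -120], "yaw": 0}, {"grip": 1, "dp": [0, 0, -150], "yaw": 0}, {"grip": 1, "dp": [0, 0, -150], "yaw": 0}])

```text
time_s: 62.92
tcp_pos: [0.494, 0.2973, 0.2348]
eef_rot: [-179.7, 0.0, -49.5]
contact_force: [-0.3, 0.5, -1.4]
gripper_width: 0.0873
```

```bash
python3 - <<'E'
from h import *
sj('side47',(130,230,170,270),6)
go(.45,.15,.30,-49)
E
```

```text
dp [ 83.5 128.1 -67.3] yaw -0.0087 rows>= 4
```

View pics/zside47.png

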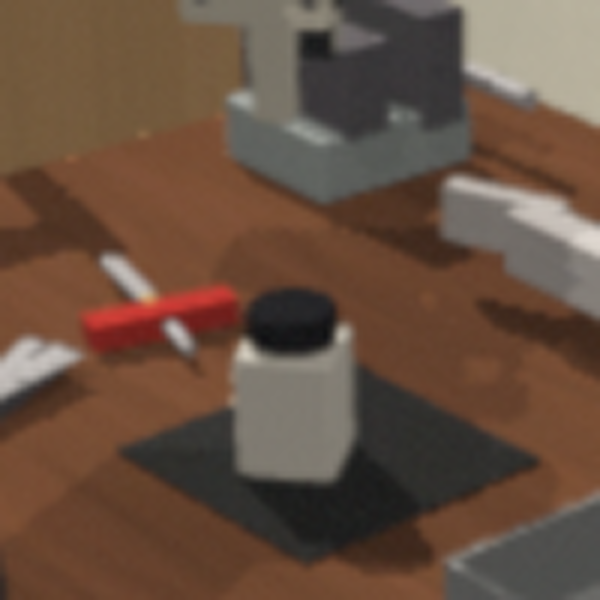

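Jar stands upright on the mat (crop (295,390)). Move the arm clear and do the final checks.

apply_moves(commands=[{"grip": 1, "dp": [20, 30, -65], "yaw": 0}, {"grip": 1, "dp": [50, 80, -65], "yaw": 0}, {"grip": 1, "dp": [83, 200, -65], "yaw": 0}, {"grip": 1, "dp": [83, 200, -65], "yaw": 0}, {"grip": 1, "dp": [83, 200, -65], "yaw": 0}, {"grip": 1, "dp": [83, 200, -65], "yaw": 0}, {"grip": 1, "dp": [83, 200, -65], "yaw": 0}])

```text
time_s: 63.85
tcp_pos: [0.3951, 0.1039, 0.2959]
eef_rot: [179.9, 0.0, -49.5]
contact_force: [0.0, -0.1, -0.4]
gripper_width: 0.0879
```

```bash
python3 - <<'E'
from h import *
s=get_state();print(s['tcp_pos'],s['contact_force'])
c=snap('top','top48');s=snap('side','side48')
print(proj(c,[.6685,.0398,.097]),proj(s,[.6685,.0398,.097]))
g=lambda z:onz(s,170+(z[0]+.5)/6-.5,130+(z[1]+.5)/6-.5,.103)
print('lid',g((292,307)))
a=load('side0');print(np.array_equal(a['color'][0],s['color'][0]))
E
```

```text
[0.39513874 0.1039081  0.29589203] [ 0.01958827 -0.11399733 -0.44892421]
[294.37308421 159.86112261] [310.08852382 193.6636252 ]
lid [0.48683051 0.30302097 0.103     ]
False
```

View pics/top48.png

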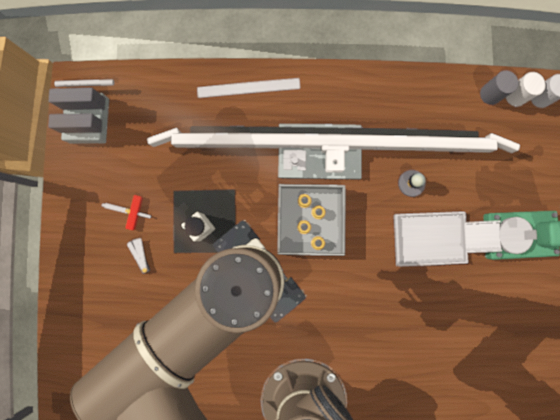

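View pics/side48.png

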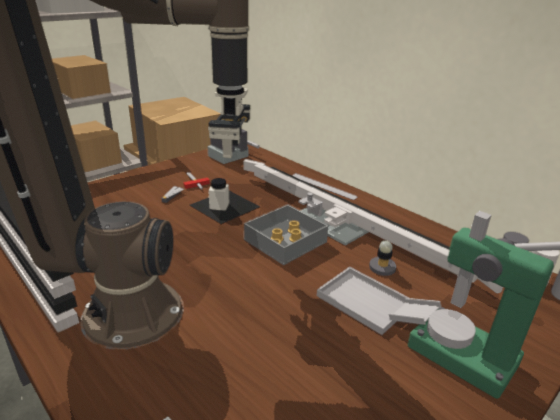

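Top: jar upright near (198,226) on its mat, four bushings in the tote at (304–318,200–243), pin in the notch at (294,160). Side: jar (219,195), gauges and lamp where they were. Hand in.

```bash
python3 -c "
from plant import close_job
print(close_job())"
```

```text
the job is handed in; nothing more can be done
None
```

The job is handed in. By my camera checks, every step was met, in the required order, in about 64 s of the 210 s allowed. The hand-in reported no verdict.

- **Jar, turning over:** I tipped it onto its side, regripped it near the bottom end and swung it onto its lid on the mat. It stood there, let go, while I did the pin and the bushings.
- **Pin:** I drew it out of the clevis and lowered it into the notch. The top picture shows the knob within a pixel of where a fully home pin should appear, and the side picture agrees.
- **Bushings:** All four were present and all four are now in the tote. One had been knocked several centimetres aside in the tray, so I located it again before picking it up.
- **Jar, turning back:** It stands upright about 20 mm from the mat's centre, well inside the limit. The arm is clear of everything and reads almost no contact force.
- **Gauges and lamp:** I compared them by eye only, in the first and last pictures, and saw no movement.

**What did not go smoothly:**
- My first try at tipping the inverted jar slid it along the mat instead of tipping it.
- While I was setting the jar upright, the wrist force briefly read about 35 N up plus 20 N sideways, roughly 41 N in all. I think this was the fingertips bearing on the jar's shoulder, so I backed off at once. The wrist limit is 120 N. The 40 N limit covers the arm and the gripper's body, and I could not confirm that only the fingers touched.

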